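# Dig the bearing block out of the parts bin and load it in the vice

### The job

The rectangular bearing block to be drilled next lies buried in the plywood bin: lay the sanding block and the dark wooden strip that cover it flat on the cabinet top, well clear of the bin. Lift the bearing block out, leaving the round bush in the bin, set it down upright on the cabinet top, let go and take it again by its two ends. Then lay it flat on the bed of the small vice, square between the open jaws and about midway along them, and let go.

Things in the scene. Friction and masses are not known exactly. Their poses are not given: they have to be found in the camera images.
- block_center (a point): centre of the wanted part: plain rectangular steel block, 30 mm (x) by 62 mm (y) by 26 mm high (z), about 0.22 kg, two dark screw heads on top, a small bore in each 62 mm side. In the bin it lies upright, its length across one lane: its ends are some 8 mm from the walls, so there it can be gripped only across its 30 mm; beside its long sides the lane is free. Loose.
- bush_center (a point): the other part in the bin, in the other lane, to be left there: a round steel flanged bush, foot flange 56 mm across and 8 mm high, body 42 mm across, 26 mm high in all. This point is its centre, 13 mm above its underside.
- strip_center (a point): centre of the dark hardwood strip, loose: 34 mm wide (x), 150 mm long (y), 9 mm thick (z). At the start it lies flat across both lanes of the bin, on the bearing block, the divider and the bush, its underside 30 mm above the cabinet top, its ends about 5 mm from the bin's walls.
- sander_center (a point): centre of the pale wooden sanding block with rounded edges, loose: 52 mm wide (x), 75 mm long (y), 34 mm high (z). At the start it lies on the strip, its underside 39 mm above the cabinet top.
- bin: open plywood bin, fixed; 180 mm (x) by 170 mm (y) outside, walls 5 mm thick, 40 mm high, floor 4 mm thick. A low divider along x in the middle (4 mm thick, top 30 mm above the cabinet top) makes two lanes, each 170 mm long and 78 mm wide, centred at y = +41 and -41 mm. Origin: under the bin's centre, at the height of the cabinet top. A tall stack of cartons stands to its left, behind the vice.
- vice_bed (a point): point on the flat bed of a small fixed steel vice, midway between its open jaws, 16 mm above the cabinet top. Jaw faces at x = -22 and +22 mm, 66 mm long along y, 20 mm high above the bed; bed 70 mm wide, open at both y ends. Screw and bar reach to x = -76 mm. The block goes in with its 62 mm length along y: 7 mm to each jaw, room for fingers only at its ends.

How it is judged:
By the outcome, as a careful person would: the job done as asked, in the order asked, and still so for the second after the job is handed in, with the robot touching nothing.
It also fails if it takes over 72 s, if anything falls off the work surface, if the arm or the gripper's body presses on something with over 40 N, if the wrist force passes 120 N, or if a joint passes its speed limit or range.

### The arm

A 7-joint arm with a two-finger parallel gripper is mounted at the origin on a cart in front of the work surface, level with it; the furniture and walls round the work are solid. World frame = base frame: x ahead of the robot, y to its left, z up, the work surface at z = 0. Lengths are in mm, angles in rad, forces in N, time in s.
With the tool pointing down it reaches from about 425 to 875 mm from the base axis. Payload 4.7 kg.
Tool frame: the origin (TCP) lies on the centre line of the jaws, within the pads' length; the fingertips stand 25 mm ahead of it and the grasp point (between the pads) lies 6 mm ahead of it; x points along the fingers, y is the direction in which the jaws open and shut, and the axes are right-handed (so a half turn about x gives the same grasp; the last joint's range is limited). The gripper opens to 87 mm and grips with 3 to 60 N. Pads are 19 mm wide; open, the fingers measure 117 mm over their backs; the gripper's body (75 mm by 190 mm) begins 51 mm behind the grasp point.
Start: joints at [1.225, 0.321, -0.07, 1.45, 0.023, 1.371, -0.057], TCP at [228.838, -608.405, 247.587] pointing down, gripper open.
Joint ranges: [-2.86, 2.86], [-0.3, 2.09], [-1.38, 1.24], [0.06, 2.45], [-1.56, 4.7], [0.09, 2.05], [-2.69, 2.69]. Speed limits (rad/s): [2.57, 2.57, 3.14, 3.14, 3.14, 3.14, 3.14].

### API

Orientations are given as a 3x3 rotation matrix whose columns are the frame's x, y, z axes.
In Python, from station import arm, imaging, spotter gives the robot as it stands.
- The arm moves only by the tool arm_command, never from a script. Its argument "moves" is a list of rows, each an object of numbers: "tx", "ty", "tz": the shift along the tool's x, y, z in units of 5 cm (1.0 is 5 cm); "wx", "wy", "wz": the turn, a rotation vector about the tool's x, y, z in units of 8 degrees (1.0 is 8 degrees). In form: [{"tx": .., "ty": .., "tz": .., "wx": .., "wy": .., "wz": ..}, ...]. A call has 1 to 8 rows; each row shifts and turns the pose as measured when the row begins, along the tool's axes as they then stand; what a row does not reach is not made up. A row lasts 1/8 s, in which the tool goes at most 62.5 mm and 10.7 degrees, less where a joint would pass 70% of its speed; a pose out of reach is approached as far as the arm can. A call with a number of a shift or a turn outside -1 to 1 is refused whole. A call with a gripper value outside its range is refused whole. "hand" is the gripper command: -1 is shut, 1 is fully open, values between are in proportion, set as the call begins (left out, the last holds). The fingers move at their own pace and stop on an object; "grip_force" is the grip in N (left out, the last holds). Time passes only in rows, so rows that do not move let the fingers close. It gives the time, the measured TCP pose, the force and the opening at its end, in the units of the state.
- arm.read_state(): the state, without advancing time (a new reading comes with each control period).
- imaging.grab_frame(name): name is "side" or "top" or "wrist"; returns a dict with "pixels" (420x560x3 uint8, blue, green, red), "fx", "fy", "cx", "cy" (pixels), "extrinsics" (4x4, takes a point from camera to world coordinates). Camera axes: x right, y down, z forward; pixel columns grow to the right and rows downward; lengths in mm; the calibration is good to about 2 mm. A picture is of the moment at which its call begins. There is no depth.
- arm.finish_job(): hands the job in, once; it reports no verdict.
Trained networks look in a picture, given as the dict that the camera call returned (one of the last four; its "shot" number tells which), for a name from the list of things; names that differ only in an ending like _2 or _b are one class to them, and where a whole thing is asked for, a point or a joint stands for the part that bears it (a point fixed in the world has none). Each returns a list of dicts, best first, with "conf" (0 to 1); they miss things now and then, are a little off and sometimes report something else, mostly with a low value. They report only what shows in the picture. A call takes as long as a camera call.
- spotter.spot_in(label, picture): "extent" ([left, top, right, bottom] in pixels, round what is visible of it).
- spotter.place_of(label, picture): "location" ([column, row] in pixels: a listed point, or the origin of a listed thing).
The state is a dict: "time_s": time; "joints": joint angles; "dq": joint speeds; "joint_torque": joint torques, N m; "ee_pos": TCP position; "tcp_rot": TCP orientation; "ft_force": force on the tool from outside, world axes, zero at the start; "torque": the same for the moment, N m; "finger_gap": finger opening in mm.
Only numpy, scipy, OpenCV 4.12 (cv2) and the standard library are available. Lean on these libraries where they do the work, as an engineer would, in place of code of your own. Each camera call takes 0.05 s, during which the arm holds its last target.

## Working session

There is one attempt and no reset: what is moved stays moved. The work goes in short steps, Python scripts to look and compute and a tool call to move; the robot and the scene stay as the last step left them, time stands still between calls to the robot, and variables do not carry over. Pictures are saved under pics/ and viewed, and the job is handed in when it is done.

Besides the shell and the picture viewer there is one more tool, called after "Call:" in YAML: its name, and indented under it one key for each argument. arm_command: Moves the arm, as the interface text tells. Its arguments: {"type":"object","properties":{"moves":{"type":"array","items":{"type":"object","properties":{"tx":{"type":"number","minimum":-1,"maximum":1},"ty":{"type":"number","minimum":-1,"maximum":1},"tz":{"type":"number","minimum":-1,"maximum":1},"wx":{"type":"number","minimum":-1,"maximum":1},"wy":{"type":"number","minimum":-1,"maximum":1},"wz":{"type":"number","minimum":-1,"maximum":1}}}},"hand":{"type":"number"},"grip_force":{"type":"number"}},"required":["moves"]}

```bash
ls; mkdir -p pics
cat > h.py <<'E'
import numpy as np, cv2
from station import arm, imaging, spotter
def grab(n,save=None):
    f=imaging.grab_frame(n)
    if save: cv2.imwrite('pics/'+save+'.png',f['pixels'])
    return f
def proj(f,p):
    T=np.linalg.inv(np.array(f['extrinsics'])); c=T[:3,:3]@np.array(p,float)+T[:3,3]
    return np.array([f['fx']*c[0]/c[2]+f['cx'],f['fy']*c[1]/c[2]+f['cy']])
def onz(f,px,z):
    T=np.array(f['extrinsics']); d=T[:3,:3]@np.array([(px[0]-f['cx'])/f['fx'],(px[1]-f['cy'])/f['fy'],1]); o=T[:3,3]
    return o+d*(z-o[2])/d[2]
E
python3 - <<'E'
from h import *
np.set_printoptions(precision=3,suppress=True)
s=arm.read_state(); print(s)
for n in('top','side','wrist'):
    f=grab(n,n+'0'); print(n,f['fx'],f['cx'],f['cy'],np.array(f['extrinsics']))
    for l in('bin','strip_center','sander_center','vice_bed','block_center','bush_center'):
        r=spotter.place_of(l,f)
        for q in r[:2]: print(l,q, onz(f,q['location'],{'bin':0,'strip_center':34.5,'sander_center':56,'vice_bed':16,'block_center':17,'bush_center':17}[l]))
E
```

```text
pics
{'time_s': 0.0, 'joints': array([ 1.225,  0.322, -0.07 ,  1.452,  0.023,  1.371, -0.057]), 'dq': array([-0.001,  0.001,  0.001, -0.001,  0.001, -0.001,  0.001]), 'joint_torque': array([  0.   , -49.129,  -0.404, -31.253,  -0.064,   0.044,   0.   ]), 'ee_pos': array([ 228.644, -607.92 ,  246.464]), 'tcp_rot': array([[-0.001,  0.352, -0.936],
       [ 0.002, -0.936, -0.352],
       [-1.   , -0.002,  0.   ]]), 'ft_force': array([ 0.632, -0.178, -0.086]), 'torque': array([ 0.036, -0.012, -0.012]), 'finger_gap': 86.99065036922183}
top 538.4141110022679 282.0590666234481 198.10119284087767 [[   0.008   -0.991    0.135  411.242]
 [  -1.      -0.009   -0.006   24.126]
 [   0.007   -0.135   -0.991 1021.774]
 [   0.       0.       0.       1.   ]]
bin {'location': [358.5, 185.3], 'conf': 0.57} [ 576.942 -128.881    0.   ]
strip_center {'location': [363.2, 181.1], 'conf': 0.75} [ 579.346 -132.555   34.5  ]
sander_center {'location': [377.5, 178.1], 'conf': 0.79} [ 581.477 -155.292   56.   ]
vice_bed {'location': [203.8, 241.9], 'conf': 0.91} [464.82  163.129  16.   ]
block_center {'locatio
[... 369 characters left out ...]
ation': [341.2, 254.9], 'conf': 0.61} [ 576.911 -137.691    0.   ]
strip_center {'location': [341.4, 237.0], 'conf': 0.59} [ 586.4   -125.006   34.5  ]
sander_center {'location': [350.8, 236.2], 'conf': 0.83} [ 582.091 -153.324   56.   ]
vice_bed {'location': [222.7, 207.2], 'conf': 0.87} [461.465 148.686  16.   ]
block_center {'location': [331.3, 236.9], 'conf': 0.49} [586.544 -96.282  17.   ]
bush_center {'location': [353.1, 263.3], 'conf': 0.63} [ 562.592 -183.304   17.   ]
wrist 325.8851938968777 275.19245508215613 211.00467738065237 [[   0.352   -0.896   -0.272  304.358]
 [  -0.936   -0.337   -0.102 -580.342]
 [  -0.001    0.291   -0.957  384.391]
 [   0.       0.       0.       1.   ]]
```

View pics/top0.png

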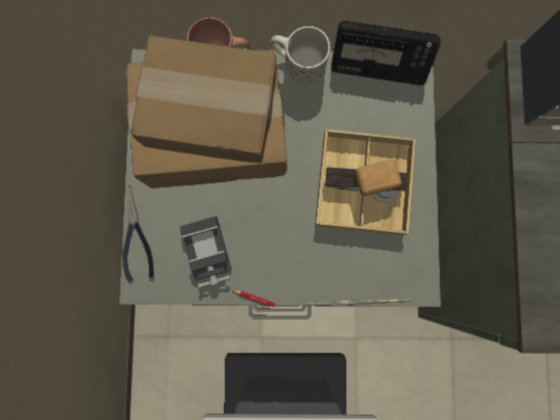

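View pics/side0.png

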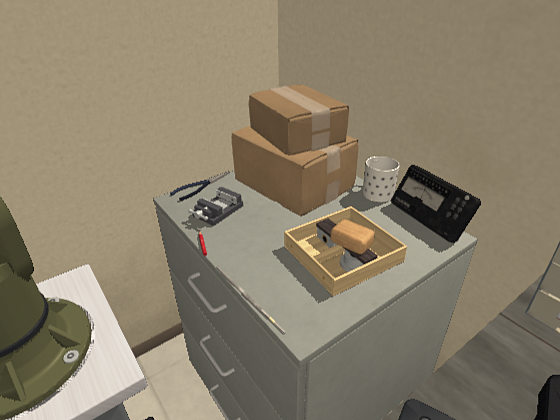

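View pics/wrist0.png

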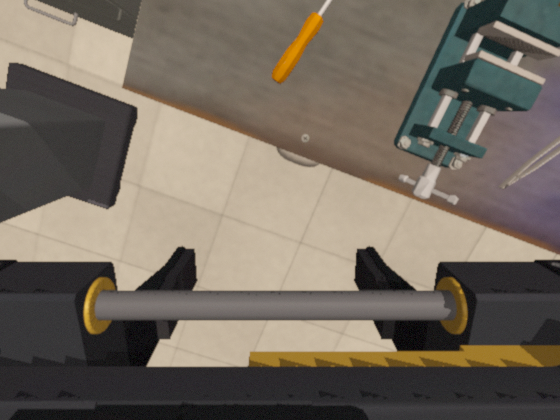

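The top view shows the bin at (367,182), the strip at (345,178) under the sander (378,177), and the vice at (205,248). I'll enlarge it.

Run:
```python
import cv2,numpy as np
a=cv2.imread('pics/top0.png')
b=a[120:240,310:425]; c=a[205:305,165:245]
b=cv2.resize(b,None,fx=4.8,fy=4.8,interpolation=cv2.INTER_CUBIC); 
cv2.imwrite('pics/b0.png',cv2.convertScaleAbs(b,alpha=1.5))
cv2.imwrite('pics/c0.png',cv2.convertScaleAbs(cv2.resize(c,None,fx=6,fy=6,interpolation=cv2.INTER_CUBIC),alpha=1.6))
```

```text
(no output)
```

View pics/b0.png

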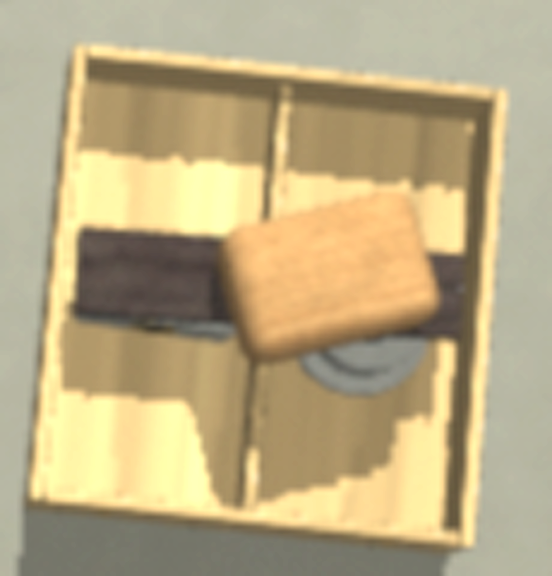

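View pics/c0.png

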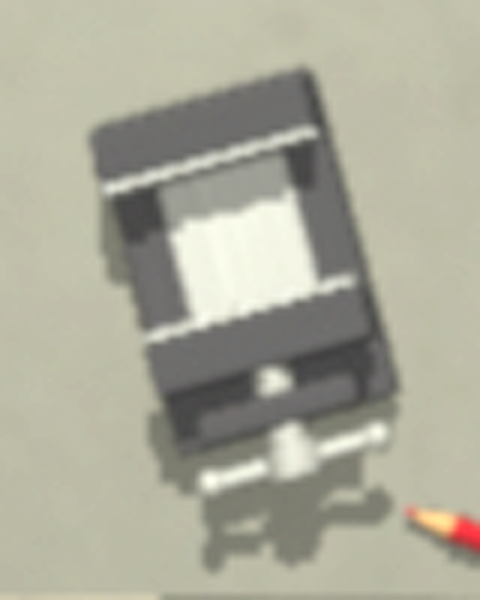

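```bash
cat > m.py <<'E'
from h import *
np.set_printoptions(precision=1,suppress=True)
f=grab('top')
B=lambda p:np.array(p)/4.8+np.array([310,120])-.4
C=lambda p:np.array(p)/6+np.array([165,205])-.4
def w(p,z,K): return onz(f,K(p),z)[:2]
r=[w(p,40,B) for p in[(76,46),(506,90),(468,546),(32,500)]]
print('bin',np.array(r).tolist(),'c',np.mean(r,0),'sides',[np.linalg.norm(r[i]-r[(i+1)%4]) for i in range(4)])
a=lambda p,q:np.degrees(np.arctan2(*(q-p)[::-1]))
print('angles y-axis',a(r[1],r[0]),a(r[2],r[3]),'x',a(r[3],r[0]),a(r[2],r[1]))
s=[w(p,39,B) for p in[(78,230),(462,255),(460,337),(75,315)]]
print('strip',np.array(s).tolist(),np.mean(s,0),[np.linalg.norm(s[i]-s[(i+1)%4]) for i in range(4)],a(s[1],s[0]),a(s[2],s[3]))
v=[w(p,36,C) for p in[(107,188),(317,130),(354,281),(149,339)]]
print('vice',np.array(v).tolist(),np.mean(v,0),[np.linalg.norm(v[i]-v[(i+1)%4]) for i in range(4)],a(v[1],v[0]),a(v[2],v[3]),'x',a(v[3],v[0]),a(v[2],v[1]))
t=[w(p,66,B) for p in[(220,238),(412,188),(440,310),(255,365)]]
print('sander',np.mean(t,0),[np.linalg.norm(t[i]-t[(i+1)%4]) for i in range(4)],a(t[1],t[0]),a(t[2],t[3]),a(t[3],t[0]),a(t[2],t[1]))
for n,p in dict(tabTL=(128,90),tabBL=(122,303),tabBR=(440,304),tabTR=(430,90),box=(132,187),box2=(287,170),cupR=(300,75),meterBL=(333,73),meterBR=(428,86)).items(): print(n,onz(f,p,0)[:2])
E
python3 m.py; python3 -c "
from h import *
print(arm.read_state()['time_s'])"
```

```text
bin [[676.3735561644944, -62.0050677666693], [660.4791977814299, -229.76540035599822], [482.39549842679537, -210.82003980370052], [498.4540730562061, -44.783163470136344]] c [ 579.4 -136.8] sides [np.float64(168.51160143708665), np.float64(179.0886112020762), np.float64(166.81163664965234), np.float64(178.75104603083986)]
angles y-axis 84.58769952244253 84.47571117585449 x -5.528781167662269 -6.072547442342818
strip [[603.4942747317656, -62.68481893422343], [595.1115780681686, -211.3296291314996], [563.005384994685, -209.82838727529054], [570.1694715181877, -61.44170376645023]] [ 582.9 -136.3] [np.float64(148.88099006232508), np.float64(32.14127192229083), np.float64(148.5595233516484), np.float64(33.34798111646397)] 86.77227244034388 87.23591478370273
vice [[474.29615295068834, 199.68485977868693], [492.57559930952686, 136.19988680122566], [446.73856990104736, 123.8441684748154], [428.7167855397823, 185.45983619811756]] [460.6 161.3] [np.float64(66.06421083411685), np.float64(47.47311913446814), np.float64(64.19715897570794), np.float64(47.747565691311635)] 106.06287870551081 106.3035140493714 x 17.33280274875326 15.085945600322761
sander [ 581.9 -155.7] [np.float64(75.4375834302677), np.float64(47.54505721578129), np.float64(72.97000384507673), np.float64(49.78288171259892)] 105.30181582790644 107.13366352799697 14.678419167556603 11.627993705021687
tabTL [762.3 322.5]
tabBL [350.8 314.3]
tabBR [ 353.7 -278.9]
tabTR [ 768.7 -272.2]
box [569.5 305.8]
box2 [605.5   8.9]
cupR [796.7 -15.5]
meterBL [801.6 -80.8]
meterBR [ 776.9 -268.5]
1.1
```

```bash
cat > m2.py <<'E'
from h import *
np.set_printoptions(precision=1,suppress=True)
f=grab('side')
for n,p in dict(cFront=(305,212),cRight=(357,180),cLeft=(236,172),screwdriverR=(285,333),tabR=(300,360),cup=(380,200)).items(): print(n,onz(f,p,0)[:2])
for n,p in dict(a=(303,166),b=(357,141),c=(232,131)).items():
  for z in (80,100,120,140): print(n,z,onz(f,p,z)[:2])
g=grab('top')
for n,p in dict(a=(145,185),b=(286,172),c=(128,92)).items():
  for z in (0,80,100,120,140): print('top',n,z,onz(g,p,z)[:2])
for n,p in dict(u1=(268,158),u2=(135,143),u3=(278,57)).items():
  for z in (160,200,250): print('up',n,z,onz(g,p,z)[:2])
E
python3 m2.py
python3 - <<'E'
import cv2
a=cv2.imread('pics/side0.png')
cv2.imwrite('pics/s1.png',cv2.resize(a[70:350,150:480],None,fx=2.2,fy=2.1,interpolation=cv2.INTER_CUBIC))
E
```

```text
cFront [619.4  29.3]
cRight [831.7  61.1]
cLeft [594.7 307.3]
screwdriverR [ 364.5 -223. ]
tabR [ 352.1 -277.1]
cup [802.5 -45.5]
a 80 [669.4  99.3]
a 100 [644.5  70.1]
a 120 [619.6  40.8]
a 140 [594.7  11.5]
b 80 [884.  121.5]
b 100 [849.6  91.2]
b 120 [815.2  61. ]
b 140 [780.8  30.7]
c 80 [647.7 405.2]
c 100 [623.7 362.3]
c 120 [599.8 319.5]
c 140 [575.9 276.6]
top a 0 [573.6 281.1]
top a 80 [560.9 260.9]
top a 100 [557.7 255.9]
top a 120 [554.5 250.9]
top a 140 [551.4 245.9]
top b 0 [601.6  10.8]
top b 80 [586.7  11.8]
top b 100 [582.9  12.1]
top b 120 [579.2  12.3]
top b 140 [575.5  12.6]
top c 0 [758.2 322.3]
top c 80 [731. 299.]
top c 100 [724.2 293.1]
top c 120 [717.4 287.3]
top c 140 [710.7 281.4]
up u1 160 [594.7  42.4]
up u1 200 [586.2  41.6]
up u1 250 [575.5  40.5]
up u2 160 [617.5 260.1]
up u2 200 [608.  249.2]
up u2 250 [596.  235.5]
up u3 160 [767.4  27.7]
up u3 200 [750.8  27.6]
up u3 250 [730.2  27.3]
```

View pics/s1.png

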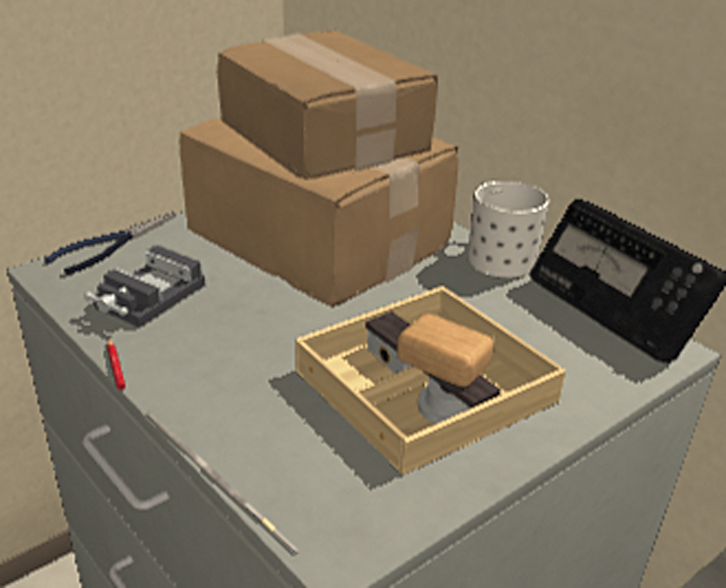

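```bash
cat > plan.py <<'E'
import sys
from h import *
from scipy.spatial.transform import Rotation as Ro
# plan.py yaw_of_tool_y x y z [x y z ...]   TCP waypoints; yaw reached over the first leg
def plan(R,p,yaw,wps,step=48,ang=7.8):
    c,s=np.cos(np.radians(yaw)),np.sin(np.radians(yaw))
    Rt=np.array([[0,c,s],[0,s,-c],[-1,0,0]])
    out=[]
    for w in wps:
        w=np.array(w,float); rv=Ro.from_matrix(R.T@Rt).as_rotvec(); a=np.degrees(np.linalg.norm(rv)); d=w-p
        n=max(1,int(np.ceil(max(np.linalg.norm(d)/step,a/ang))))
        dR=Ro.from_rotvec(rv/n).as_matrix()
        print('--',w,n)
        for i in range(n):
            t=R.T@(d/n)/50; r=np.degrees(rv/n)/8
            t=np.where(abs(t)<.004,0,t);r=np.where(abs(r)<.01,0,r)
            print('{'+', '.join(f'"{k}":{v:.2f}' for k,v in zip(('tx','ty','tz','wx','wy','wz'),[*t,*r]) if v)+'}',end=', ')
            R=R@dR
        print(); p=w
s=arm.read_state()
if __name__=='__main__':
    print('t %.2f'%s['time_s'],s['ee_pos'].round(1),'yaw %.1f'%np.degrees(np.arctan2(s['tcp_rot'][1,1],s['tcp_rot'][0,1])),'gap %.1f'%s['finger_gap'])
    a=[float(v) for v in sys.argv[1:]]
    plan(s['tcp_rot'],s['ee_pos'],a[0],np.array(a[1:]).reshape(-1,3))
E
python3 plan.py 15 582 -155 240 582 -155 150
```

```text
t 1.20 [ 228.9 -608.4  247.6] yaw -69.4 gap 87.1
-- [ 582. -155.  240.] 12
{"tx":0.01, "ty":-0.50, "tz":-0.82, "wx":-0.88}, {"tx":0.01, "ty":-0.40, "tz":-0.87, "wx":-0.88}, {"tx":0.01, "ty":-0.29, "tz":-0.91, "wx":-0.88}, {"tx":0.01, "ty":-0.17, "tz":-0.94, "wx":-0.88}, {"tx":0.01, "ty":-0.06, "tz":-0.96, "wx":-0.88}, {"tx":0.01, "ty":0.06, "tz":-0.96, "wx":-0.88}, {"tx":0.01, "ty":0.18, "tz":-0.94, "wx":-0.88}, {"tx":0.01, "ty":0.29, "tz":-0.91, "wx":-0.88}, {"tx":0.01, "ty":0.40, "tz":-0.87, "wx":-0.88}, {"tx":0.01, "ty":0.50, "tz":-0.81, "wx":-0.88}, {"tx":0.01, "ty":0.60, "tz":-0.75, "wx":-0.88}, {"tx":0.01, "ty":0.69, "tz":-0.67, "wx":-0.88}, 
-- [ 582. -155.  150.] 2
{"tx":0.90}, {"tx":0.90},
```

Call:
arm_command:
  moves:
    - {"ty":-0.5,"tz":-0.82,"wx":-0.88}
    - {"ty":-0.4,"tz":-0.87,"wx":-0.88}
    - {"ty":-0.29,"tz":-0.91,"wx":-0.88}
    - {"ty":-0.17,"tz":-0.94,"wx":-0.88}
    - {"ty":-0.06,"tz":-0.96,"wx":-0.88}
    - {"ty":0.06,"tz":-0.96,"wx":-0.88}
  hand: 1
  grip_force: 25

```text
$.moves[0]: bad value
```

```bash
python3 plan.py 15 582 -155 230
```

```text
t 1.20 [ 228.9 -608.4  247.6] yaw -69.4 gap 87.1
-- [ 582. -155.  230.] 12
{"tx":0.03, "ty":-0.50, "tz":-0.82, "wx":-0.88}, {"tx":0.03, "ty":-0.40, "tz":-0.87, "wx":-0.88}, {"tx":0.03, "ty":-0.29, "tz":-0.91, "wx":-0.88}, {"tx":0.03, "ty":-0.17, "tz":-0.94, "wx":-0.88}, {"tx":0.03, "ty":-0.06, "tz":-0.96, "wx":-0.88}, {"tx":0.03, "ty":0.06, "tz":-0.96, "wx":-0.88}, {"tx":0.03, "ty":0.18, "tz":-0.94, "wx":-0.88}, {"tx":0.03, "ty":0.29, "tz":-0.91, "wx":-0.88}, {"tx":0.03, "ty":0.40, "tz":-0.87, "wx":-0.88}, {"tx":0.03, "ty":0.50, "tz":-0.81, "wx":-0.88}, {"tx":0.03, "ty":0.60, "tz":-0.75, "wx":-0.88}, {"tx":0.03, "ty":0.69, "tz":-0.67, "wx":-0.88},
```

Call:
arm_command:
  moves:
    - {"tx":0.03,"ty":-0.5,"tz":-0.82,"wx":-0.88,"wy":0,"wz":0}
    - {"tx":0.03,"ty":-0.4,"tz":-0.87,"wx":-0.88,"wy":0,"wz":0}
    - {"tx":0.03,"ty":-0.29,"tz":-0.91,"wx":-0.88,"wy":0,"wz":0}
    - {"tx":0.03,"ty":-0.17,"tz":-0.94,"wx":-0.88,"wy":0,"wz":0}
    - {"tx":0.03,"ty":-0.06,"tz":-0.96,"wx":-0.88,"wy":0,"wz":0}
    - {"tx":0.03,"ty":0.06,"tz":-0.96,"wx":-0.88,"wy":0,"wz":0}
  hand: 1
  grip_force: 25

```text
time_s: 1.95
ee_pos: [404.6, -377.8, 237.9]
tcp_rot: [[-0.001, 0.896, -0.444], [-0.004, -0.444, -0.896], [-1.0, 0.001, 0.004]]
ft_force: [0.8, 0.5, 0.2]
finger_gap: 87.0
```

```bash
sed -i "s/ if v)/)/; s/:{v:.2f}/:{v:.3g}/; s/zip(('tx'/zip(('tx'/" plan.py; sed -i "s/r=np.where(abs(r)<.01,0,r)/r=np.where(abs(r)<.01,0,r);t=t.round(2);r=r.round(2)/" plan.py; python3 plan.py 15 582 -155 230
```

```text
t 1.95 [ 404.6 -377.8  237.9] yaw -26.4 gap 87.0
-- [ 582. -155.  230.] 6
{"tx":0.02, "ty":0.2, "tz":-0.93, "wx":-0.86, "wy":0, "wz":0}, {"tx":0.02, "ty":0.31, "tz":-0.9, "wx":-0.86, "wy":0, "wz":0}, {"tx":0.02, "ty":0.42, "tz":-0.85, "wx":-0.86, "wy":0, "wz":0}, {"tx":0.02, "ty":0.51, "tz":-0.8, "wx":-0.86, "wy":0, "wz":0}, {"tx":0.03, "ty":0.61, "tz":-0.73, "wx":-0.86, "wy":0, "wz":0}, {"tx":0.03, "ty":0.69, "tz":-0.65, "wx":-0.86, "wy":0, "wz":0},
```

Tracking is tight.

Call:
arm_command:
  moves:
    - {"tx":0.02,"ty":0.2,"tz":-0.93,"wx":-0.86,"wy":0,"wz":0}
    - {"tx":0.02,"ty":0.31,"tz":-0.9,"wx":-0.86,"wy":0,"wz":0}
    - {"tx":0.02,"ty":0.42,"tz":-0.85,"wx":-0.86,"wy":0,"wz":0}
    - {"tx":0.02,"ty":0.51,"tz":-0.8,"wx":-0.86,"wy":0,"wz":0}
    - {"tx":0.03,"ty":0.61,"tz":-0.73,"wx":-0.86,"wy":0,"wz":0}
    - {"tx":0.03,"ty":0.69,"tz":-0.65,"wx":-0.86,"wy":0,"wz":0}

```text
time_s: 2.7
ee_pos: [585.3, -146.1, 231.4]
tcp_rot: [[0.003, 0.96, 0.28], [-0.007, 0.28, -0.96], [-1.0, 0.001, 0.008]]
ft_force: [1.2, -0.5, -0.2]
finger_gap: 86.9
```

```bash
python3 - <<'E'
from h import *
np.set_printoptions(precision=1,suppress=True)
f=grab('wrist','w1')
for l,z in dict(bin=0,strip_center=34.5,sander_center=56,block_center=17,bush_center=17).items():
    for q in spotter.place_of(l,f)[:2]: print(l,q,onz(f,q['location'],z))
E
python3 plan.py 15 582 -155 100
```

```text
bin {'location': [274.9, 174.3], 'conf': 0.77} [ 582.6 -136.1    0. ]
block_center {'location': [287.5, 145.2], 'conf': 0.43} [585.8 -99.3  17. ]
bush_center {'location': [256.8, 208.9], 'conf': 0.72} [ 573.1 -176.4   17. ]
t 3.00 [ 583.8 -148.8  231. ] yaw 15.9 gap 87.4
-- [ 582. -155.  100.] 3
{"tx":0.87, "ty":-0.02, "tz":0.03, "wx":0.04, "wy":0.02, "wz":0}, {"tx":0.87, "ty":-0.02, "tz":0.03, "wx":0.04, "wy":0.02, "wz":0}, {"tx":0.87, "ty":-0.02, "tz":0.03, "wx":0.04, "wy":0.02, "wz":0},
```

View pics/w1.png

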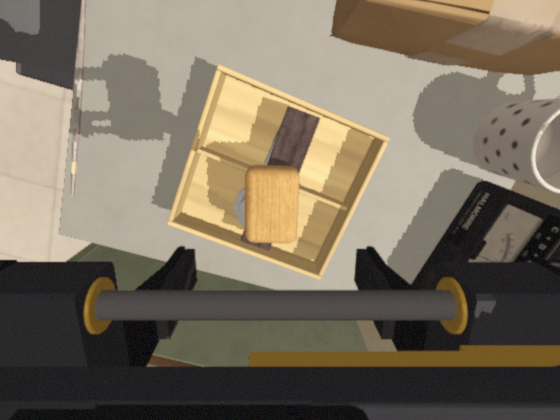

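```bash
python3 - <<'E'
from h import *
np.set_printoptions(precision=1,suppress=True)
f=grab('wrist')
for p in [(272,204),(245,204),(299,204),(272,165),(272,243)]: print(onz(f,p,70), onz(f,p,60))
s=arm.read_state();print(s['ee_pos'])
# camera of earlier frame moved little
E
python3 plan.py 15.5 582 -155 100
```

```text
[ 582.6 -154.1   70. ] [ 583.2 -156.9   60. ]
[ 557.9 -161.1   70. ] [ 557.8 -164.1   60. ]
[ 607.2 -147.1   70. ] [ 608.7 -149.6   60. ]
[ 572.5 -118.4   70. ] [ 572.8 -120.    60. ]
[ 593.4 -192.5   70. ] [ 594.4 -196.6   60. ]
[ 583.7 -149.2  231.1]
t 3.05 [ 583.7 -149.2  231.1] yaw 15.8 gap 87.1
-- [ 582. -155.  100.] 3
{"tx":0.87, "ty":-0.02, "tz":0.03, "wx":0.01, "wy":0.02, "wz":0}, {"tx":0.87, "ty":-0.02, "tz":0.03, "wx":0.01, "wy":0.02, "wz":0}, {"tx":0.87, "ty":-0.02, "tz":0.03, "wx":0.01, "wy":0.02, "wz":0},
```

Call:
arm_command:
  moves:
    - {"tx":0.9,"ty":-0.02,"tz":0.04,"wx":0,"wy":0.02,"wz":0}
    - {"tx":0.9,"ty":-0.02,"tz":0.04,"wx":0,"wy":0.02,"wz":0}
    - {"tx":0.82,"ty":0,"tz":0.03,"wx":0,"wy":0.02,"wz":0}

```text
time_s: 3.42
ee_pos: [585.1, -162.5, 102.1]
tcp_rot: [[0.009, 0.965, 0.264], [-0.006, 0.264, -0.965], [-1.0, 0.007, 0.008]]
ft_force: [0.0, 0.5, -0.3]
finger_gap: 86.9
```

```bash
python3 plan.py 15.5 582.5 -155 67.5
```

```text
t 3.42 [ 585.1 -162.5  102.1] yaw 15.3 gap 86.9
-- [ 582.5 -155.    67.5] 1
{"tx":0.69, "ty":-0.02, "tz":-0.16, "wx":-0.02, "wy":0.06, "wz":-0.05},
```

Call:
arm_command:
  moves:
    - {"tx":0.55,"ty":-0.02,"tz":-0.16,"wx":-0.02,"wy":0.06,"wz":-0.05}
    - {"tx":0,"ty":0,"tz":0,"wx":0,"wy":0,"wz":0}

```text
time_s: 3.68
ee_pos: [578.1, -158.9, 70.4]
tcp_rot: [[-0.007, 0.966, 0.26], [0.001, 0.26, -0.966], [-1.0, -0.007, -0.003]]
ft_force: [-0.5, -1.0, 0.7]
finger_gap: 86.8
```

```bash
python3 plan.py 15.5 582.5 -155 67.5
```

```text
t 3.67 [ 578.1 -158.9   70.4] yaw 15.1 gap 86.8
-- [ 582.5 -155.    67.5] 1
{"tx":0.06, "ty":0.11, "tz":-0.05, "wx":-0.05, "wy":-0.02, "wz":0.05},
```

Call:
arm_command:
  moves:
    - {"tx":0.06,"ty":0.11,"tz":-0.05,"wx":-0.05,"wy":-0.02,"wz":0.05}
    - {"tx":0,"ty":0,"tz":0,"wx":0,"wy":0,"wz":0}
    - {"tx":0,"ty":0,"tz":0,"wx":0,"wy":0,"wz":0}

```text
time_s: 4.05
ee_pos: [585.1, -157.6, 71.2]
tcp_rot: [[0.007, 0.964, 0.264], [-0.003, 0.264, -0.964], [-1.0, 0.005, 0.005]]
ft_force: [-0.5, -0.2, -0.4]
finger_gap: 87.1
```

```bash
python3 plan.py 15.5 582.5 -155 67.5; python3 -c "
from h import *
grab('wrist','w2')"; python3 plan.py 15.5 582.5 -155 67.5
```

```text
t 4.05 [ 585.1 -157.6   71.2] yaw 15.3 gap 87.1
-- [ 582.5 -155.    67.5] 1
{"tx":0.07, "ty":-0.04, "tz":-0.06, "wx":-0.02, "wy":0.04, "wz":-0.04}, 
t 4.10 [ 585.3 -157.5   71.2] yaw 15.3 gap 87.0
-- [ 582.5 -155.    67.5] 1
{"tx":0.07, "ty":-0.04, "tz":-0.06, "wx":-0.02, "wy":0.04, "wz":-0.04},
```

View pics/w2.png

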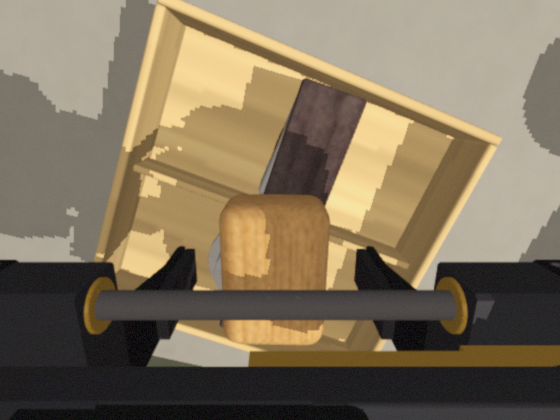

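Call:
arm_command:
  moves:
    - {"tx":0.05,"ty":-0.03,"tz":0,"wx":0,"wy":0.04,"wz":-0.04}
    - {"tx":0,"ty":0,"tz":0,"wx":0,"wy":0,"wz":0}
    - {"tx":0,"ty":0,"tz":0,"wx":0,"wy":0,"wz":0}
    - {"tx":0,"ty":0,"tz":0,"wx":0,"wy":0,"wz":0}
  hand: -1
  grip_force: 20

```text
time_s: 4.6
ee_pos: [584.2, -158.0, 69.4]
tcp_rot: [[0.001, 0.964, 0.264], [0.0, 0.264, -0.964], [-1.0, 0.001, -0.0]]
ft_force: [0.5, -0.6, 0.1]
finger_gap: 54.7
```

```bash
python3 plan.py 15.5 582.5 -155 67.5
```

```text
t 4.60 [ 584.2 -158.    69.4] yaw 15.3 gap 54.7
-- [ 582.5 -155.    67.5] 1
{"tx":0.04, "ty":-0.02, "tz":-0.07, "wx":-0.02, "wy":0, "wz":0},
```

Call:
arm_command:
  moves:
    - {"tx":0,"ty":0,"tz":0,"wx":0,"wy":0,"wz":0}
    - {"tx":0,"ty":0,"tz":0,"wx":0,"wy":0,"wz":0}
    - {"tx":-0.2,"ty":0,"tz":0,"wx":0,"wy":0,"wz":0}
    - {"tx":-0.8,"ty":0,"tz":0,"wx":0,"wy":0,"wz":0}

```text
time_s: 5.1
ee_pos: [581.5, -157.5, 117.4]
tcp_rot: [[-0.007, 0.964, 0.265], [0.003, 0.265, -0.964], [-1.0, -0.006, -0.004]]
ft_force: [0.7, 0.3, -1.1]
finger_gap: 50.8
```

```bash
python3 -c "
from h import *
grab('wrist','w3')";python3 plan.py 0 425 20 120 425 20 60
```

```text
t 5.15 [ 585.7 -158.1  124.8] yaw 15.4 gap 51.0
-- [425.  20. 120.] 5
{"tx":0.02, "ty":-0.43, "tz":-0.86, "wx":0.38, "wy":0, "wz":0}, {"tx":0.02, "ty":-0.48, "tz":-0.83, "wx":0.38, "wy":0, "wz":0}, {"tx":0.02, "ty":-0.52, "tz":-0.81, "wx":0.38, "wy":0, "wz":0}, {"tx":0.02, "ty":-0.56, "tz":-0.78, "wx":0.38, "wy":0, "wz":0}, {"tx":0.02, "ty":-0.6, "tz":-0.75, "wx":0.38, "wy":0, "wz":0}, 
-- [425.  20.  60.] 2
{"tx":0.6, "ty":0, "tz":0, "wx":0, "wy":0, "wz":0}, {"tx":0.6, "ty":0, "tz":0, "wx":0, "wy":0, "wz":0},
```

View pics/w3.png

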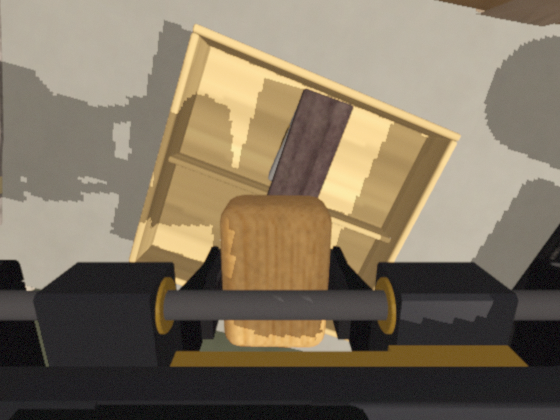

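The sander is held between the fingers (221–330, 195–345).

Call:
arm_command:
  moves:
    - {"tx":0,"ty":-0.43,"tz":-0.86,"wx":0.38,"wy":0,"wz":0}
    - {"tx":0,"ty":-0.48,"tz":-0.83,"wx":0.38,"wy":0,"wz":0}
    - {"tx":0,"ty":-0.52,"tz":-0.81,"wx":0.38,"wy":0,"wz":0}
    - {"tx":0,"ty":-0.56,"tz":-0.78,"wx":0.38,"wy":0,"wz":0}
    - {"tx":0,"ty":-0.6,"tz":-0.75,"wx":0.38,"wy":0,"wz":0}
    - {"tx":0,"ty":0,"tz":0,"wx":0,"wy":0,"wz":0}

```text
time_s: 5.9
ee_pos: [424.9, 26.0, 128.4]
tcp_rot: [[0.016, 1.0, -0.006], [-0.005, -0.006, -1.0], [-1.0, 0.016, 0.005]]
ft_force: [0.5, -0.8, -0.3]
finger_gap: 50.7
```

```bash
python3 plan.py 0 425 20 60 425 20 34
```

```text
t 5.90 [424.9  26.  128.4] yaw -0.3 gap 50.7
-- [425.  20.  60.] 2
{"tx":0.68, "ty":-0.01, "tz":0.06, "wx":-0.02, "wy":0.02, "wz":-0.06}, {"tx":0.68, "ty":-0, "tz":0.06, "wx":-0.02, "wy":0.02, "wz":-0.06}, 
-- [425.  20.  34.] 1
{"tx":0.52, "ty":0, "tz":0, "wx":0, "wy":0, "wz":0},
```

Call:
arm_command:
  moves:
    - {"tx":0.7,"ty":0,"tz":0.06,"wx":0,"wy":0.02,"wz":-0.06}
    - {"tx":0.6,"ty":0,"tz":0,"wx":0,"wy":0.02,"wz":-0.04}
    - {"tx":0,"ty":0,"tz":0,"wx":0,"wy":0,"wz":0}
    - {"tx":0,"ty":0,"tz":0,"wx":0,"wy":0,"wz":0}

```text
time_s: 6.4
ee_pos: [430.6, 20.9, 65.9]
tcp_rot: [[0.01, 1.0, -0.006], [-0.002, -0.006, -1.0], [-1.0, 0.01, 0.002]]
ft_force: [0.5, -0.3, -0.1]
finger_gap: 51.1
```

```bash
python3 plan.py 0 425 20 32
```

```text
t 6.40 [430.6  20.9  65.9] yaw -0.3 gap 51.1
-- [425.  20.  32.] 1
{"tx":0.68, "ty":-0.12, "tz":0.02, "wx":-0.04, "wy":0.01, "wz":-0.07},
```

Call:
arm_command:
  moves:
    - {"tx":0.4,"ty":0,"tz":0,"wx":0,"wy":0,"wz":-0.07}
    - {"tx":0.2,"ty":0,"tz":0,"wx":0,"wy":0,"wz":-0.04}
    - {"tx":0,"ty":0,"tz":0,"wx":0,"wy":0,"wz":0}
    - {"tx":0,"ty":0,"tz":0,"wx":0,"wy":0,"wz":0}

```text
time_s: 6.9
ee_pos: [435.0, 19.9, 39.5]
tcp_rot: [[0.003, 1.0, -0.007], [-0.003, -0.007, -1.0], [-1.0, 0.003, 0.003]]
ft_force: [0.2, 0.0, -0.2]
finger_gap: 50.9
```

```bash
python3 plan.py 0 430 20 31
```

```text
t 6.90 [435.   19.9  39.5] yaw -0.4 gap 50.9
-- [430.  20.  31.] 1
{"tx":0.17, "ty":-0.1, "tz":0, "wx":-0.05, "wy":0.02, "wz":-0.02},
```

Call:
arm_command:
  moves:
    - {"tx":0.13,"ty":0,"tz":0,"wx":0,"wy":0,"wz":-0.02}
    - {"tx":0.05,"ty":0,"tz":0,"wx":0,"wy":0,"wz":0}
    - {"tx":0,"ty":0,"tz":0,"wx":0,"wy":0,"wz":0}

```text
time_s: 7.28
ee_pos: [435.6, 19.7, 30.8]
tcp_rot: [[0.001, 1.0, -0.007], [-0.004, -0.007, -1.0], [-1.0, 0.001, 0.004]]
ft_force: [-0.6, -0.6, -0.1]
finger_gap: 51.1
```

Call:
arm_command:
  moves:
    - {"tx":0.03,"ty":0,"tz":0,"wx":0,"wy":0,"wz":0}
    - {"tx":0,"ty":0,"tz":0,"wx":0,"wy":0,"wz":0}

```text
time_s: 7.52
ee_pos: [436.1, 19.8, 30.6]
tcp_rot: [[0.001, 1.0, -0.007], [-0.005, -0.007, -1.0], [-1.0, 0.001, 0.005]]
ft_force: [0.3, 0.6, -0.0]
finger_gap: 50.9
```

Call:
arm_command:
  moves:
    - {"tx":0.06,"ty":0,"tz":0,"wx":0,"wy":0,"wz":0}
    - {"tx":0,"ty":0,"tz":0,"wx":0,"wy":0,"wz":0}

```text
time_s: 7.78
ee_pos: [436.6, 19.8, 29.6]
tcp_rot: [[0.001, 1.0, -0.007], [-0.006, -0.007, -1.0], [-1.0, 0.001, 0.006]]
ft_force: [0.2, 0.3, -1.0]
finger_gap: 51.3
```

Call:
arm_command:
  moves:
    - {"tx":0.06,"ty":0,"tz":0,"wx":0,"wy":0,"wz":0}
    - {"tx":0,"ty":0,"tz":0,"wx":0,"wy":0,"wz":0}

```text
time_s: 8.02
ee_pos: [437.2, 19.9, 28.3]
tcp_rot: [[0.001, 1.0, -0.007], [-0.008, -0.007, -1.0], [-1.0, 0.001, 0.007]]
ft_force: [-0.3, 0.6, -0.9]
finger_gap: 51.0
```

```bash
python3 -c "
from h import *
f=grab('side'); a=f['pixels'][130:310,180:400]; cv2.imwrite('pics/s2.png',cv2.resize(a,None,fx=3.3,fy=3.3,interpolation=cv2.INTER_CUBIC))"
```

```text
(no output)
```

View pics/s2.png

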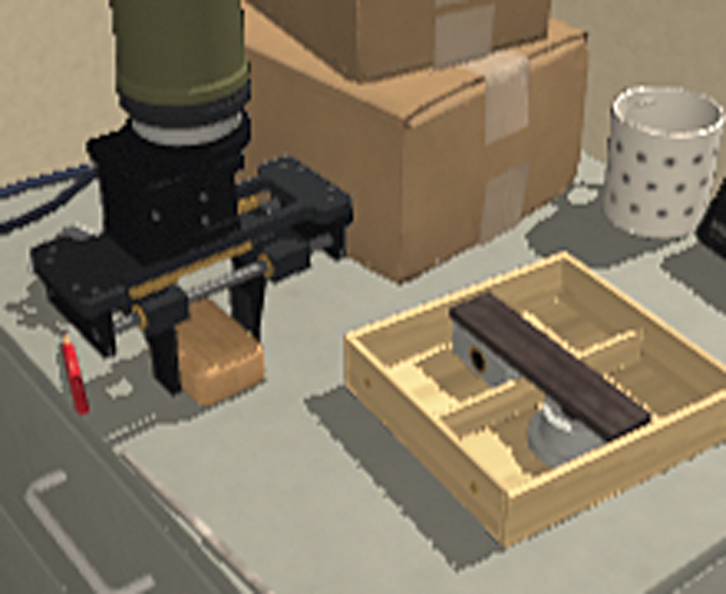

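The sander (bottom edge near (215,400) in the crop) looks to be on the surface. The bin shows the strip over the block (bore at (475,355)) and the bush.

Call:
arm_command:
  moves:
    - {"tx":0.06,"ty":-0.05,"tz":0,"wx":0,"wy":0,"wz":0}
    - {"tx":0,"ty":0,"tz":0,"wx":0,"wy":0,"wz":0}

```text
time_s: 8.32
ee_pos: [437.7, 19.9, 27.6]
tcp_rot: [[0.006, 1.0, -0.008], [-0.008, -0.008, -1.0], [-1.0, 0.006, 0.008]]
ft_force: [0.3, -0.5, -0.9]
finger_gap: 51.0
```

```bash
python3 -c "
from h import *
s=arm.read_state(); print(s['ft_force'],s['torque'],s['joint_torque'].round(1),s['joints'].round(3),s['ee_pos'])"
```

```text
[ 0.30908772 -0.53096093 -0.92523626] [-0.03353228 -0.07201169  0.02987996] [ -0.  -27.8  -2.8 -24.5  -0.   -0.   -0. ] [ 0.546  0.167 -0.688  2.166  0.154  0.847 -0.244] [437.67103528  19.90513857  27.60395229]
```

Run:
```python
from h import *
F=[];P=[]
for i in range(6):
    f=grab('side'); s=arm.read_state(); F.append(s['ft_force']); P.append(s['ee_pos'])
print(np.array(F).round(2),np.array(P).round(1))
cv2.imwrite('pics/s3.png',cv2.resize(f['pixels'][190:270,200:300],None,fx=7,fy=7,interpolation=cv2.INTER_CUBIC))
for z in (0,3,6): print([proj(f,(437-26,y,z)).round(1) for y in(-18,20)],proj(f,(437+26,-18,z)).round(1))
```

```text
[[-0.64  0.52 -0.3 ]
 [ 0.35  0.04  5.48]
 [-1.2   0.51  3.4 ]
 [ 0.71  0.09  2.48]
 [-0.3   0.15  2.8 ]
 [ 1.02  0.45  1.87]] [[437.7  19.9  27.5]
 [437.6  19.9  27.3]
 [437.5  19.9  27.3]
 [437.6  19.9  27.4]
 [437.6  19.9  27.4]
 [437.5  19.9  27.4]]
[array([242.5, 257. ]), array([233. , 247.7])] [263.1 247.2]
[array([242.4, 255.9]), array([232.9, 246.6])] [263.  246.1]
[array([242.3, 254.7]), array([232.7, 245.5])] [263. 245.]
```

View pics/s3.png

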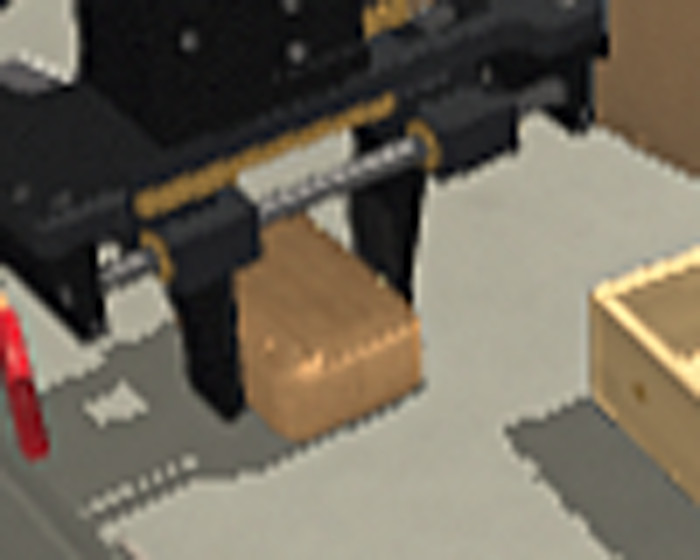

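Contact shows (+2–5 N up). I release and rise.

Call:
arm_command:
  moves:
    - {"tx":0,"ty":0,"tz":0,"wx":0,"wy":0,"wz":0}
    - {"tx":0,"ty":0,"tz":0,"wx":0,"wy":0,"wz":0}
    - {"tx":0,"ty":0,"tz":0,"wx":0,"wy":0,"wz":0}
    - {"tx":-0.6,"ty":0,"tz":0,"wx":0,"wy":0,"wz":-0.1}
    - {"tx":-1,"ty":0,"tz":0,"wx":0,"wy":0,"wz":0}
    - {"tx":-1,"ty":0,"tz":0,"wx":0,"wy":0,"wz":0}
  hand: 1

```text
time_s: 9.38
ee_pos: [433.0, 20.9, 155.1]
tcp_rot: [[-0.023, 1.0, -0.007], [-0.005, -0.007, -1.0], [-1.0, -0.023, 0.005]]
ft_force: [0.8, -0.9, -0.6]
finger_gap: 86.5
```

```bash
python3 plan.py -4 583 -136 180; python3 -c "
from h import *
f=grab('top','top2')
for n,p in dict(tl=(0,0)).items(): pass
a=f['pixels'][120:260,200:425]; cv2.imwrite('pics/b2.png',cv2.convertScaleAbs(cv2.resize(a,None,fx=3.5,fy=3.5,interpolation=cv2.INTER_CUBIC),alpha=1.4))"
```

```text
t 9.38 [433.   20.9 155.1] yaw -0.4 gap 86.5
-- [ 583. -136.  180.] 5
{"tx":-0.11, "ty":0.6, "tz":0.62, "wx":0.09, "wy":0, "wz":0.03}, {"tx":-0.11, "ty":0.61, "tz":0.62, "wx":0.09, "wy":0, "wz":0.03}, {"tx":-0.11, "ty":0.62, "tz":0.61, "wx":0.09, "wy":0, "wz":0.03}, {"tx":-0.1, "ty":0.63, "tz":0.6, "wx":0.09, "wy":0, "wz":0.03}, {"tx":-0.1, "ty":0.63, "tz":0.59, "wx":0.09, "wy":0, "wz":0.03},
```

View pics/b2.png

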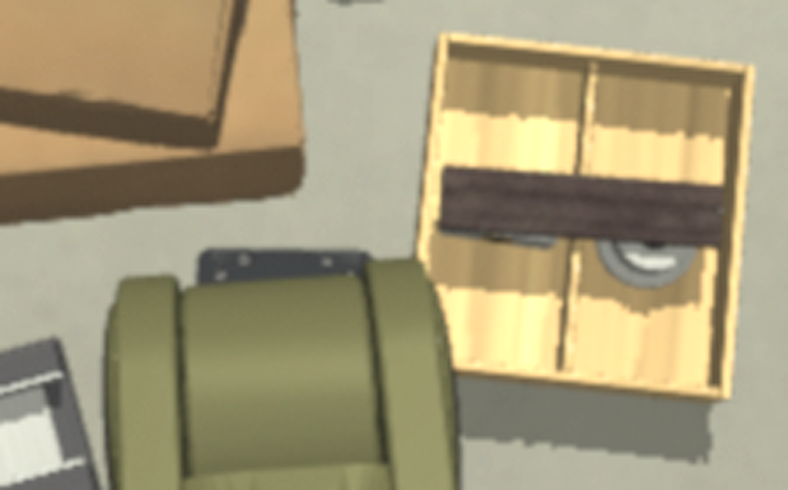

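Call:
arm_command:
  moves:
    - {"tx":-0.1,"ty":0.6,"tz":0.62,"wx":0.09,"wy":0,"wz":0.03}
    - {"tx":-0.1,"ty":0.61,"tz":0.62,"wx":0.09,"wy":0,"wz":0.03}
    - {"tx":-0.1,"ty":0.62,"tz":0.61,"wx":0.09,"wy":0,"wz":0.03}
    - {"tx":-0.1,"ty":0.63,"tz":0.6,"wx":0.09,"wy":0,"wz":0.03}
    - {"tx":-0.1,"ty":0.63,"tz":0.59,"wx":0.09,"wy":0,"wz":0.03}
    - {"tx":0,"ty":0,"tz":0,"wx":0,"wy":0,"wz":0}

```text
time_s: 10.18
ee_pos: [592.0, -140.4, 188.3]
tcp_rot: [[0.012, 0.997, -0.071], [-0.011, -0.07, -0.997], [-1.0, 0.013, 0.01]]
ft_force: [-0.3, 0.6, 0.5]
finger_gap: 87.2
```

Run:
```python
from h import *
np.set_printoptions(precision=1,suppress=True)
f=grab('wrist','w4'); print(arm.read_state()['ee_pos'])
for l,z in dict(bin=0,strip_center=34.5,block_center=17,bush_center=17).items():
    for q in spotter.place_of(l,f)[:2]: print(l,q,onz(f,q['location'],z))
g=grab('top')
B=lambda p:np.array(p)/3.5+np.array([200,120])-.4
s=[onz(g,B(p),39)[:2] for p in[(444,168),(723,188),(722,246),(440,228)]]
a=lambda p,q:np.degrees(np.arctan2(*(q-p)[::-1]))
print('strip',np.mean(s,0),[np.linalg.norm(s[i]-s[(i+1)%4]) for i in range(4)],a(s[1],s[0]),a(s[2],s[3]))
for p in [(465,235),(553,243)]: print('blk edge',onz(g,B(p),30)[:2],onz(g,B(p),4)[:2])
```

```text
[ 591.1 -138.1  188.1]
strip_center {'location': [266.6, 198.3], 'conf': 0.9} [ 586.8 -137.3   34.5]
bush_center {'location': [259.7, 228.8], 'conf': 0.69} [ 576.8 -173.2   17. ]
strip [ 582.8 -137. ] [np.float64(148.38368189937344), np.float64(31.161551774359907), np.float64(149.27958234591597), np.float64(32.34891929732163)] 86.39021602816617 86.84900973458866
blk edge [568.9 -75.7] [573.  -78.3]
blk edge [ 565.  -122.6] [ 569.  -126.5]
```

View pics/w4.png

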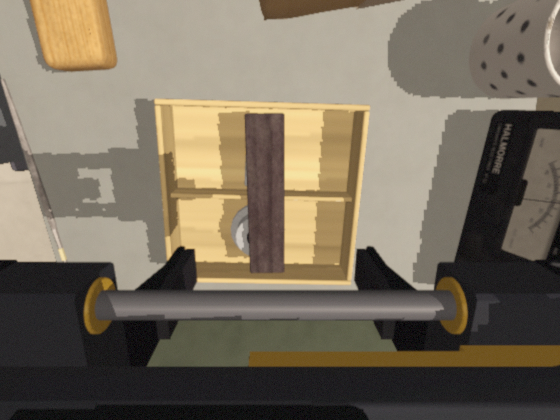

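```bash
python3 plan.py -3.5 585 -125 100 585 -125 62
```

```text
t 10.47 [ 590.4 -135.6  189.2] yaw -3.7 gap 86.7
-- [ 585. -125.  100.] 2
{"tx":0.89, "ty":-0.07, "tz":-0.11, "wx":-0.01, "wy":0.04, "wz":-0.04}, {"tx":0.89, "ty":-0.07, "tz":-0.11, "wx":-0.01, "wy":0.04, "wz":-0.04}, 
-- [ 585. -125.   62.] 1
{"tx":0.76, "ty":0, "tz":0, "wx":0, "wy":0, "wz":0},
```

Call:
arm_command:
  moves:
    - {"tx":0.9,"ty":-0.07,"tz":-0.11,"wx":0,"wy":0.04,"wz":-0.04}
    - {"tx":0.9,"ty":-0.07,"tz":-0.11,"wx":0,"wy":0.04,"wz":-0.04}
    - {"tx":0.3,"ty":0,"tz":0,"wx":0,"wy":0,"wz":0}
    - {"tx":0,"ty":0,"tz":0,"wx":0,"wy":0,"wz":0}
    - {"tx":0,"ty":0,"tz":0,"wx":0,"wy":0,"wz":0}

```text
time_s: 11.1
ee_pos: [586.6, -122.9, 86.5]
tcp_rot: [[0.008, 0.998, -0.06], [-0.002, -0.06, -0.998], [-1.0, 0.008, 0.002]]
ft_force: [0.5, 0.3, 0.7]
finger_gap: 86.7
```

```bash
python3 plan.py -3.5 585 -125 62; python3 -c "
from h import *
grab('wrist','w5')";python3 plan.py -3.5 585 -125 62
```

```text
t 11.10 [ 586.6 -122.9   86.5] yaw -3.5 gap 86.7
-- [ 585. -125.   62.] 1
{"tx":0.49, "ty":-0.03, "tz":0.04, "wx":0, "wy":0.01, "wz":-0.06}, 
t 11.15 [ 586.8 -123.1   86.6] yaw -3.5 gap 87.0
-- [ 585. -125.   62.] 1
{"tx":0.49, "ty":-0.04, "tz":0.04, "wx":0, "wy":0.02, "wz":-0.06},
```

View pics/w5.png

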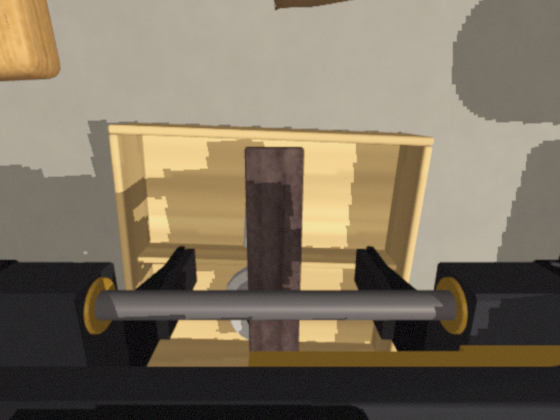

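Call:
arm_command:
  moves:
    - {"tx":0.48,"ty":0,"tz":0.03,"wx":0,"wy":0,"wz":-0.06}
    - {"tx":0,"ty":0,"tz":0,"wx":0,"wy":0,"wz":0}
    - {"tx":0,"ty":0,"tz":0,"wx":0,"wy":0,"wz":0}
    - {"tx":0,"ty":0,"tz":0,"wx":0,"wy":0,"wz":0}

```text
time_s: 11.65
ee_pos: [588.5, -125.5, 63.4]
tcp_rot: [[0.003, 0.998, -0.061], [-0.003, -0.061, -0.998], [-1.0, 0.003, 0.003]]
ft_force: [0.4, -0.8, 0.6]
finger_gap: 87.2
```

```bash
python3 plan.py -3.5 585 -125 57.5
```

```text
t 11.65 [ 588.5 -125.5   63.4] yaw -3.5 gap 87.2
-- [ 585.  -125.    57.5] 1
{"tx":0.12, "ty":-0.07, "tz":-0.01, "wx":0, "wy":0.02, "wz":-0.02},
```

Call:
arm_command:
  moves:
    - {"tx":0.12,"ty":-0.06,"tz":0,"wx":0,"wy":0,"wz":0}
    - {"tx":0,"ty":0,"tz":0,"wx":0,"wy":0,"wz":0}
    - {"tx":0,"ty":0,"tz":0,"wx":0,"wy":0,"wz":0}

```text
time_s: 12.02
ee_pos: [585.5, -125.4, 57.4]
tcp_rot: [[0.004, 0.998, -0.061], [-0.004, -0.061, -0.998], [-1.0, 0.004, 0.003]]
ft_force: [0.5, -0.9, 0.1]
finger_gap: 87.1
```

Call:
arm_command:
  moves:
    - {"tx":0,"ty":0,"tz":0,"wx":0,"wy":0,"wz":0}
    - {"tx":0,"ty":0,"tz":0,"wx":0,"wy":0,"wz":0}
    - {"tx":0,"ty":0,"tz":0,"wx":0,"wy":0,"wz":0}
    - {"tx":0,"ty":0,"tz":0,"wx":0,"wy":0,"wz":0}
    - {"tx":0,"ty":0,"tz":0,"wx":0,"wy":0,"wz":0}
    - {"tx":0,"ty":0,"tz":0,"wx":0,"wy":0,"wz":0}
  hand: -1
  grip_force: 20

```text
time_s: 12.78
ee_pos: [585.7, -125.4, 57.7]
tcp_rot: [[0.004, 0.998, -0.061], [-0.004, -0.061, -0.998], [-1.0, 0.005, 0.004]]
ft_force: [0.1, -0.5, 0.5]
finger_gap: 35.1
```

Call:
arm_command:
  moves:
    - {"tx":0,"ty":0,"tz":0,"wx":0,"wy":0,"wz":0}
    - {"tx":-0.2,"ty":0,"tz":0,"wx":0,"wy":0,"wz":0}
    - {"tx":-0.6,"ty":0,"tz":0,"wx":0,"wy":0,"wz":0}
    - {"tx":-0.8,"ty":0,"tz":0,"wx":0,"wy":0,"wz":0}
    - {"tx":0,"ty":0,"tz":0,"wx":0,"wy":0,"wz":0}

```text
time_s: 13.4
ee_pos: [585.4, -124.8, 141.4]
tcp_rot: [[0.004, 0.998, -0.061], [-0.003, -0.061, -0.998], [-1.0, 0.005, 0.003]]
ft_force: [0.6, -0.9, -0.8]
finger_gap: 33.2
```

```bash
python3 - <<'E'
from h import *
np.set_printoptions(precision=1,suppress=True)
f=grab('wrist','w6'); print(arm.read_state()['ee_pos'],arm.read_state()['finger_gap'])
for l,z in dict(bin=0,block_center=17,bush_center=17).items():
    for q in spotter.place_of(l,f)[:2]: print(l,q,onz(f,q['location'],z))
E
python3 plan.py -2 435 -140 140
```

```text
[ 584.  -124.8  139.3] 33.715055309560746
bush_center {'location': [53.7, 26.4], 'conf': 0.35} [437.6  22.6  17. ]
t 13.60 [ 582.1 -124.7  136.1] yaw -3.5 gap 33.6
-- [ 435. -140.  140.] 4
{"tx":-0.02, "ty":-0.73, "tz":0.12, "wx":-0.05, "wy":0, "wz":0}, {"tx":-0.02, "ty":-0.73, "tz":0.12, "wx":-0.05, "wy":0, "wz":0}, {"tx":-0.02, "ty":-0.73, "tz":0.11, "wx":-0.05, "wy":0, "wz":0}, {"tx":-0.02, "ty":-0.73, "tz":0.11, "wx":-0.05, "wy":0, "wz":0},
```

View pics/w6.png

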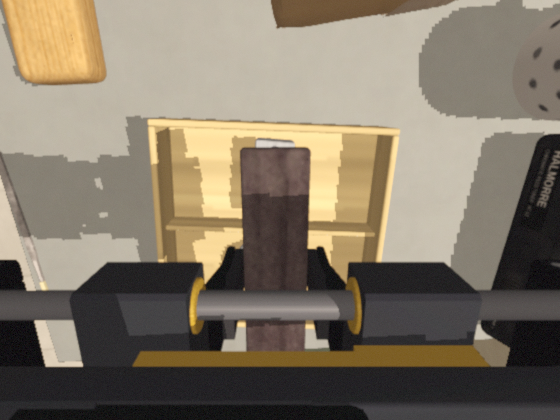

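```bash
python3 plan.py -4 417 -135 120 417 -135 50
```

```text
t 13.60 [ 582.1 -124.7  136.1] yaw -3.5 gap 33.6
-- [ 417. -135.  120.] 4
{"tx":0.08, "ty":-0.82, "tz":0.1, "wx":0.02, "wy":0, "wz":0}, {"tx":0.08, "ty":-0.82, "tz":0.1, "wx":0.02, "wy":0, "wz":0}, {"tx":0.08, "ty":-0.82, "tz":0.11, "wx":0.02, "wy":0, "wz":0}, {"tx":0.08, "ty":-0.82, "tz":0.11, "wx":0.02, "wy":0, "wz":0}, 
-- [ 417. -135.   50.] 2
{"tx":0.7, "ty":0, "tz":0, "wx":0, "wy":0, "wz":0}, {"tx":0.7, "ty":0, "tz":0, "wx":0, "wy":0, "wz":0},
```

Call:
arm_command:
  moves:
    - {"tx":0.05,"ty":-0.82,"tz":0.1,"wx":0.02,"wy":0,"wz":0}
    - {"tx":0.05,"ty":-0.82,"tz":0.1,"wx":0.02,"wy":0,"wz":0}
    - {"tx":0.05,"ty":-0.82,"tz":0.11,"wx":0.02,"wy":0,"wz":0}
    - {"tx":0.05,"ty":-0.82,"tz":0.11,"wx":0.02,"wy":0,"wz":0}
    - {"tx":0.7,"ty":0,"tz":0,"wx":0,"wy":0,"wz":0}
    - {"tx":0.4,"ty":0,"tz":0,"wx":0,"wy":0,"wz":0}
    - {"tx":0,"ty":0,"tz":0,"wx":0,"wy":0,"wz":0}

```text
time_s: 14.48
ee_pos: [405.3, -133.8, 63.3]
tcp_rot: [[-0.016, 0.997, -0.074], [0.004, -0.074, -0.997], [-1.0, -0.016, -0.003]]
ft_force: [0.0, 0.7, 0.6]
finger_gap: 33.6
```

```bash
python3 plan.py -4 417 -135 40
```

```text
t 14.47 [ 405.3 -133.8   63.3] yaw -4.2 gap 33.6
-- [ 417. -135.   40.] 1
{"tx":0.46, "ty":0.24, "tz":0.01, "wx":-0.03, "wy":-0.02, "wz":0.12},
```

Call:
arm_command:
  moves:
    - {"tx":0.4,"ty":0.24,"tz":0,"wx":0,"wy":0,"wz":0.12}
    - {"tx":0,"ty":0,"tz":0,"wx":0,"wy":0,"wz":0}
    - {"tx":0,"ty":0,"tz":0,"wx":0,"wy":0,"wz":0}

```text
time_s: 14.85
ee_pos: [417.6, -134.6, 43.8]
tcp_rot: [[0.0, 0.997, -0.073], [0.003, -0.073, -0.997], [-1.0, 0.0, -0.004]]
ft_force: [-0.4, 0.9, -0.5]
finger_gap: 33.6
```

```bash
python3 plan.py -4 417 -135 29
```

```text
t 14.85 [ 417.6 -134.6   43.8] yaw -4.2 gap 33.6
-- [ 417. -135.   29.] 1
{"tx":0.3, "ty":-0.01, "tz":0.01, "wx":-0.03, "wy":-0.03, "wz":0},
```

Call:
arm_command:
  moves:
    - {"tx":0.28,"ty":0,"tz":0,"wx":0,"wy":0,"wz":0}
    - {"tx":0,"ty":0,"tz":0,"wx":0,"wy":0,"wz":0}
    - {"tx":0,"ty":0,"tz":0,"wx":0,"wy":0,"wz":0}
    - {"tx":0,"ty":0,"tz":0,"wx":0,"wy":0,"wz":0}

```text
time_s: 15.35
ee_pos: [418.1, -134.9, 30.2]
tcp_rot: [[0.002, 0.997, -0.074], [0.002, -0.074, -0.997], [-1.0, 0.002, -0.002]]
ft_force: [1.0, 0.5, -0.1]
finger_gap: 33.9
```

Call:
arm_command:
  moves:
    - {"tx":0.06,"ty":0,"tz":0,"wx":0,"wy":0,"wz":0}
    - {"tx":0,"ty":0,"tz":0,"wx":0,"wy":0,"wz":0}
    - {"tx":0,"ty":0,"tz":0,"wx":0,"wy":0,"wz":0}

```text
time_s: 15.72
ee_pos: [418.6, -135.1, 27.6]
tcp_rot: [[0.003, 0.997, -0.074], [0.002, -0.074, -0.997], [-1.0, 0.003, -0.002]]
ft_force: [-0.7, 0.5, 0.6]
finger_gap: 33.8
```

```bash
python3 -c "
from h import *
f=grab('side');s=arm.read_state(); print(s['ee_pos'],s['ft_force']); cv2.imwrite('pics/s4.png',cv2.resize(f['pixels'][200:340,200:360],None,fx=5,fy=4.2,interpolation=cv2.INTER_CUBIC))"
```

```text
[ 418.57977204 -135.13512158   27.59101293] [-0.30241036  0.14015134 -0.61061903]
```

View pics/s4.png

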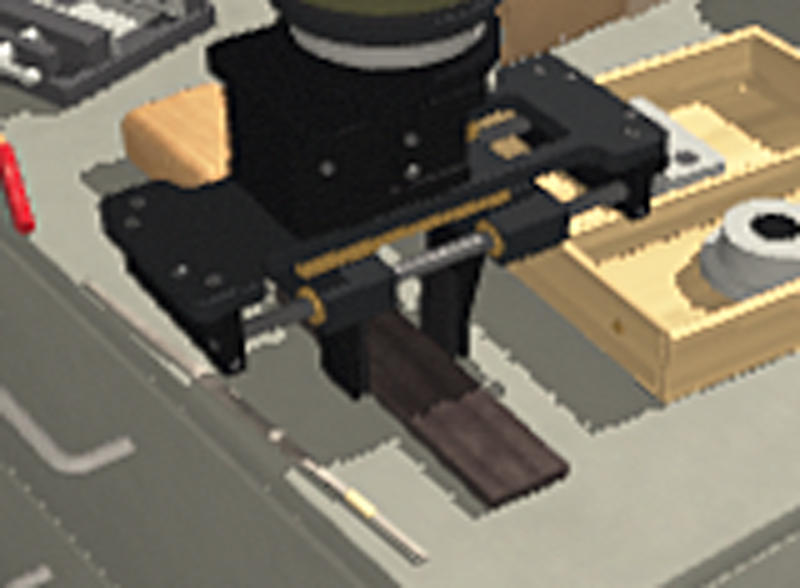

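The strip lies on or just above the surface and the block and bush are uncovered. I go down one more mm, release, then rise.

Call:
arm_command:
  moves:
    - {"tx":0.03,"ty":0,"tz":0,"wx":0,"wy":0,"wz":0}
    - {"tx":0,"ty":0,"tz":0,"wx":0,"wy":0,"wz":0}

```text
time_s: 16.02
ee_pos: [418.9, -135.2, 27.8]
tcp_rot: [[0.002, 0.997, -0.074], [0.001, -0.074, -0.997], [-1.0, 0.002, -0.001]]
ft_force: [-0.2, -0.2, -0.4]
finger_gap: 33.5
```

Call:
arm_command:
  moves:
    - {"tx":0,"ty":0,"tz":0,"wx":0,"wy":0,"wz":0}
    - {"tx":0,"ty":0,"tz":0,"wx":0,"wy":0,"wz":0}
    - {"tx":0,"ty":0,"tz":0,"wx":0,"wy":0,"wz":0}
    - {"tx":-0.4,"ty":0,"tz":0,"wx":0,"wy":0,"wz":0}
    - {"tx":-1,"ty":0,"tz":0,"wx":0,"wy":0,"wz":0}
    - {"tx":-1,"ty":0,"tz":0,"wx":0,"wy":0,"wz":0}
  hand: 1

```text
time_s: 16.77
ee_pos: [415.2, -134.1, 146.1]
tcp_rot: [[-0.007, 0.997, -0.073], [0.007, -0.073, -0.997], [-1.0, -0.008, -0.006]]
ft_force: [0.5, -0.9, -0.1]
finger_gap: 83.7
```

```bash
python3 plan.py -5.5 584 -110 175
python3 - <<'E'
from h import *
np.set_printoptions(precision=1,suppress=True)
f=grab('top')
for q in spotter.place_of('block_center',f)[:2]: print(q,onz(f,q['location'],17))
a=f['pixels'][120:240,310:425]; cv2.imwrite('pics/b3.png',cv2.convertScaleAbs(cv2.resize(a,None,fx=4.8,fy=4.8,interpolation=cv2.INTER_CUBIC),alpha=1.4))
E
```

```text
t 16.77 [ 415.2 -134.1  146.1] yaw -4.2 gap 83.7
-- [ 584. -110.  175.] 4
{"tx":-0.15, "ty":0.83, "tz":-0.18, "wx":0.04, "wy":-0.01, "wz":0.01}, {"tx":-0.15, "ty":0.83, "tz":-0.19, "wx":0.04, "wy":-0.01, "wz":0.01}, {"tx":-0.15, "ty":0.83, "tz":-0.19, "wx":0.04, "wy":-0.01, "wz":0.01}, {"tx":-0.15, "ty":0.83, "tz":-0.2, "wx":0.04, "wy":-0.01, "wz":0.01}, 
{'location': [345.7, 179.5], 'conf': 0.91} [ 585.1 -102.2   17. ]
```

View pics/b3.png

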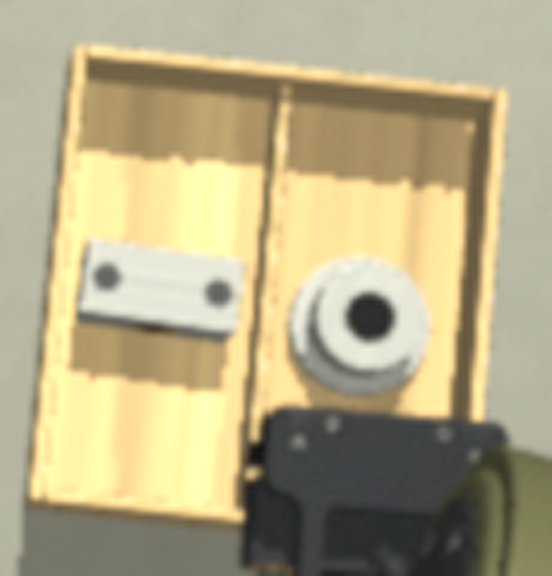

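Run:
```python
from h import *
np.set_printoptions(precision=1,suppress=True)
g=grab('top')
B=lambda p:np.array(p)/4.8+np.array([310,120])-.4
s=[onz(g,B(p),30)[:2] for p in[(90,240),(244,258),(238,328),(82,310)]]
a=lambda p,q:np.degrees(np.arctan2(*(q-p)[::-1]))
print(np.mean(s,0),[np.linalg.norm(s[i]-s[(i+1)%4]) for i in range(4)],a(s[1],s[0])-90,a(s[2],s[3])-90)
s=[onz(g,B(p),30)[:2] for p in[(106,276),(218,292)]]
print(np.mean(s,0),np.linalg.norm(s[0]-s[1]),a(s[1],s[0])-90)
```

```text
[584.2 -96.7] [np.float64(60.457480490766905), np.float64(27.789698180820597), np.float64(61.004929456523605), np.float64(27.894072714053983)] -6.222320592819003 -6.122564842679623
[584.2 -96.2] 44.01825918163623 -7.704131125217302
```

Call:
arm_command:
  moves:
    - {"tx":-0.15,"ty":0.83,"tz":-0.18,"wx":0.1,"wy":0,"wz":0}
    - {"tx":-0.15,"ty":0.83,"tz":-0.19,"wx":0.1,"wy":0,"wz":0}
    - {"tx":-0.15,"ty":0.83,"tz":-0.19,"wx":0.1,"wy":0,"wz":0}
    - {"tx":-0.15,"ty":0.83,"tz":-0.1,"wx":0.1,"wy":0,"wz":0}
    - {"tx":0,"ty":0,"tz":0,"wx":0,"wy":0,"wz":0}
    - {"tx":0,"ty":0,"tz":0,"wx":0,"wy":0,"wz":0}

```text
time_s: 17.68
ee_pos: [584.3, -117.5, 166.2]
tcp_rot: [[-0.017, 0.991, -0.133], [0.007, -0.133, -0.991], [-1.0, -0.018, -0.005]]
ft_force: [-0.7, -0.2, -0.0]
finger_gap: 87.2
```

```bash
python3 - <<'E'
from h import *
np.set_printoptions(precision=1,suppress=True)
f=grab('wrist','w7')
for q in spotter.place_of('block_center',f)[:2]: print(q,onz(f,q['location'],17))
E
python3 plan.py -7.5 585 -107 100
```

```text
{'location': [272.6, 186.5], 'conf': 0.7} [ 582.2 -100.    17. ]
t 17.77 [ 584.2 -117.9  166.9] yaw -7.7 gap 86.9
-- [ 585. -107.  100.] 2
{"tx":0.67, "ty":0, "tz":-0.11, "wx":-0.01, "wy":-0.01, "wz":0.06}, {"tx":0.67, "ty":0, "tz":-0.11, "wx":-0.01, "wy":-0.01, "wz":0.06},
```

View pics/w7.png

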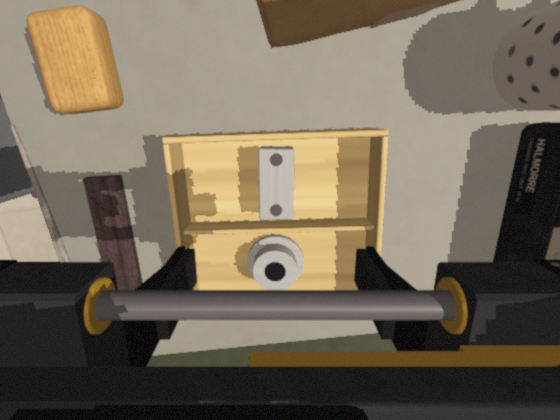

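Call:
arm_command:
  moves:
    - {"tx":0.67,"ty":0,"tz":-0.17,"wx":0,"wy":0,"wz":0.06}
    - {"tx":0.67,"ty":0,"tz":-0.17,"wx":0,"wy":0,"wz":0.06}
    - {"tx":0,"ty":0,"tz":0,"wx":0,"wy":0,"wz":0}
    - {"tx":0,"ty":0,"tz":0,"wx":0,"wy":0,"wz":0}
    - {"tx":0,"ty":0,"tz":0,"wx":0,"wy":0,"wz":0}

```text
time_s: 18.4
ee_pos: [583.9, -103.7, 101.9]
tcp_rot: [[0.004, 0.991, -0.137], [-0.002, -0.137, -0.991], [-1.0, 0.004, 0.001]]
ft_force: [0.3, -0.6, 0.5]
finger_gap: 86.8
```

```bash
python3 -c "
from h import *
f=grab('wrist','w8')
for q in spotter.place_of('block_center',f)[:1]: print(q,onz(f,q['location'],17))"
python3 plan.py -7.5 584 -101 65
```

```text
{'location': [272.1, 225.5], 'conf': 0.97} [ 582.82559716 -101.6887829    17.        ]
t 18.50 [ 584.2 -103.7  101.9] yaw -7.9 gap 87.4
-- [ 584. -101.   65.] 1
{"tx":0.74, "ty":-0.01, "tz":-0.05, "wx":-0.05, "wy":0, "wz":-0.03},
```

View pics/w8.png

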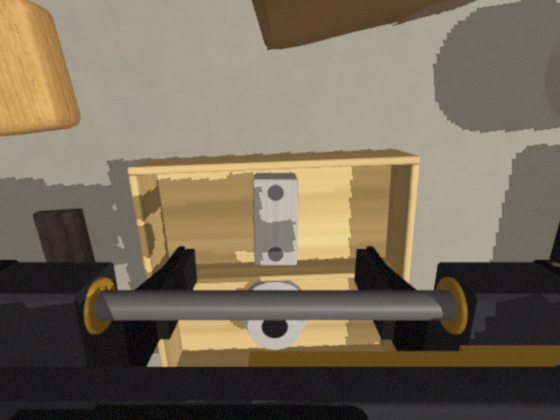

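Call:
arm_command:
  moves:
    - {"tx":0.72,"ty":-0.01,"tz":-0.05,"wx":-0.04,"wy":0,"wz":-0.03}
    - {"tx":0.45,"ty":0,"tz":0,"wx":0,"wy":0,"wz":0}
    - {"tx":0,"ty":0,"tz":0,"wx":0,"wy":0,"wz":0}
    - {"tx":0,"ty":0,"tz":0,"wx":0,"wy":0,"wz":0}

```text
time_s: 19.0
ee_pos: [587.5, -102.7, 46.4]
tcp_rot: [[0.007, 0.991, -0.133], [-0.003, -0.133, -0.991], [-1.0, 0.007, 0.002]]
ft_force: [0.2, -0.4, 0.5]
finger_gap: 86.9
```

```bash
python3 plan.py -7.5 584 -101 33
```

```text
t 19.00 [ 587.5 -102.7   46.4] yaw -7.7 gap 86.9
-- [ 584. -101.   33.] 1
{"tx":0.27, "ty":-0.08, "tz":-0.03, "wx":-0.02, "wy":0.02, "wz":-0.05},
```

Call:
arm_command:
  moves:
    - {"tx":0.26,"ty":-0.08,"tz":-0.03,"wx":0,"wy":0,"wz":-0.04}
    - {"tx":0,"ty":0,"tz":0,"wx":0,"wy":0,"wz":0}
    - {"tx":0,"ty":0,"tz":0,"wx":0,"wy":0,"wz":0}
    - {"tx":0,"ty":0,"tz":0,"wx":0,"wy":0,"wz":0}

```text
time_s: 19.5
ee_pos: [585.0, -100.9, 34.9]
tcp_rot: [[0.004, 0.991, -0.133], [-0.004, -0.133, -0.991], [-1.0, 0.005, 0.003]]
ft_force: [-0.1, 0.6, -0.3]
finger_gap: 86.7
```

```bash
python3 -c "
from h import *
f=grab('wrist','w9')
print(arm.read_state()['ft_force'])"
python3 plan.py -7.5 584 -101 33
```

```text
[ 0.34873161  0.80568018 -0.66529178]
t 19.55 [ 585.1 -100.9   35. ] yaw -7.7 gap 87.0
-- [ 584. -101.   33.] 1
{"tx":0.04, "ty":-0.02, "tz":0, "wx":-0.02, "wy":0.02, "wz":-0.04},
```

View pics/w9.png

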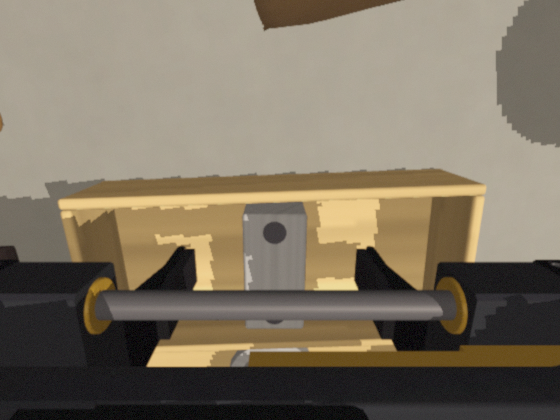

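The block (245–305, 205–325) is centred between the fingers, so I close.

Call:
arm_command:
  moves:
    - {"tx":0.03,"ty":0,"tz":0,"wx":0,"wy":0,"wz":0}
    - {"tx":0,"ty":0,"tz":0,"wx":0,"wy":0,"wz":0}
    - {"tx":0,"ty":0,"tz":0,"wx":0,"wy":0,"wz":0}
    - {"tx":0,"ty":0,"tz":0,"wx":0,"wy":0,"wz":0}
    - {"tx":0,"ty":0,"tz":0,"wx":0,"wy":0,"wz":0}
    - {"tx":0,"ty":0,"tz":0,"wx":0,"wy":0,"wz":0}
    - {"tx":0,"ty":0,"tz":0,"wx":0,"wy":0,"wz":0}
    - {"tx":0,"ty":0,"tz":0,"wx":0,"wy":0,"wz":0}
  hand: -1
  grip_force: 40

```text
time_s: 20.55
ee_pos: [585.2, -101.1, 33.6]
tcp_rot: [[0.005, 0.991, -0.133], [-0.004, -0.133, -0.991], [-1.0, 0.005, 0.003]]
ft_force: [-0.2, 0.3, -0.1]
finger_gap: 30.1
```

Call:
arm_command:
  moves:
    - {"tx":-0.2,"ty":0,"tz":0,"wx":0,"wy":0,"wz":0}
    - {"tx":-0.6,"ty":0,"tz":0.05,"wx":0,"wy":0,"wz":0}
    - {"tx":-0.8,"ty":0,"tz":0.05,"wx":0,"wy":0,"wz":0}
    - {"tx":0,"ty":0,"tz":0,"wx":0,"wy":0,"wz":0}

```text
time_s: 21.05
ee_pos: [582.7, -105.4, 115.0]
tcp_rot: [[0.001, 0.991, -0.133], [-0.003, -0.133, -0.991], [-1.0, 0.002, 0.002]]
ft_force: [-0.8, 0.8, -2.9]
finger_gap: 29.5
```

```bash
python3 -c "
from h import *
f=grab('wrist','w10')"
python3 plan.py 0 515 50 110; python3 plan.py 0 470 45 110
```

```text
t 21.10 [ 580.9 -105.3  112.8] yaw -7.6 gap 29.6
-- [515.  50. 110.] 4
{"tx":0.01, "ty":-0.43, "tz":-0.73, "wx":-0.24, "wy":0, "wz":0}, {"tx":0.01, "ty":-0.41, "tz":-0.74, "wx":-0.24, "wy":0, "wz":0}, {"tx":0.01, "ty":-0.38, "tz":-0.75, "wx":-0.24, "wy":0, "wz":0}, {"tx":0.01, "ty":-0.36, "tz":-0.76, "wx":-0.24, "wy":0, "wz":0}, 
t 21.10 [ 580.9 -105.3  112.8] yaw -7.6 gap 29.6
-- [470.  45. 110.] 4
{"tx":0.01, "ty":-0.65, "tz":-0.67, "wx":-0.24, "wy":0, "wz":0}, {"tx":0.01, "ty":-0.63, "tz":-0.69, "wx":-0.24, "wy":0, "wz":0}, {"tx":0.01, "ty":-0.6, "tz":-0.71, "wx":-0.24, "wy":0, "wz":0}, {"tx":0.01, "ty":-0.58, "tz":-0.73, "wx":-0.24, "wy":0, "wz":0},
```

View pics/w10.png

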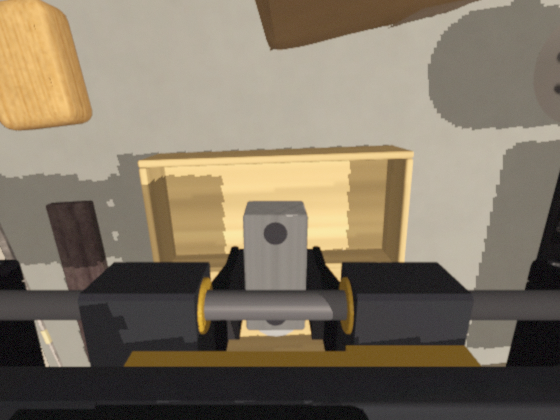

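```bash
python3 plan.py 0 484 73 110
```

```text
t 21.10 [ 580.9 -105.3  112.8] yaw -7.6 gap 29.6
-- [484.  73. 110.] 5
{"tx":0.01, "ty":-0.48, "tz":-0.66, "wx":-0.19, "wy":0, "wz":0}, {"tx":0.01, "ty":-0.46, "tz":-0.67, "wx":-0.19, "wy":0, "wz":0}, {"tx":0.01, "ty":-0.44, "tz":-0.68, "wx":-0.19, "wy":0, "wz":0}, {"tx":0.01, "ty":-0.43, "tz":-0.69, "wx":-0.19, "wy":0, "wz":0}, {"tx":0.01, "ty":-0.41, "tz":-0.7, "wx":-0.19, "wy":0, "wz":0},
```

A straight path would bring the gripper body near the cartons, so I go back in x first and then sideways.

Call:
arm_command:
  moves:
    - {"tx":0,"ty":-0.95,"tz":0.1,"wx":-0.24,"wy":0,"wz":0}
    - {"tx":0,"ty":-0.95,"tz":0.07,"wx":-0.24,"wy":0,"wz":0}
    - {"tx":0,"ty":0,"tz":-0.8,"wx":-0.24,"wy":0,"wz":0}
    - {"tx":0,"ty":0,"tz":-0.9,"wx":-0.2,"wy":0,"wz":0}
    - {"tx":0,"ty":0,"tz":-0.9,"wx":0,"wy":0,"wz":0}

```text
time_s: 21.72
ee_pos: [480.1, 25.5, 103.9]
tcp_rot: [[-0.017, 1.0, -0.011], [0.0, -0.011, -1.0], [-1.0, -0.017, 0.0]]
ft_force: [-0.2, 1.1, -3.7]
finger_gap: 29.8
```

```bash
python3 plan.py 0 484 73 70
```

```text
t 21.73 [480.1  25.5 103.9] yaw -0.6 gap 29.8
-- [484.  73.  70.] 2
{"tx":0.34, "ty":0.04, "tz":-0.48, "wx":-0.04, "wy":0, "wz":0.06}, {"tx":0.34, "ty":0.04, "tz":-0.47, "wx":-0.04, "wy":0, "wz":0.06},
```

Call:
arm_command:
  moves:
    - {"tx":0.1,"ty":0.04,"tz":-0.5,"wx":-0.04,"wy":0,"wz":0.06}
    - {"tx":0.3,"ty":0.04,"tz":-0.4,"wx":-0.04,"wy":0,"wz":0.06}
    - {"tx":0,"ty":0,"tz":0,"wx":0,"wy":0,"wz":0}
    - {"tx":0,"ty":0,"tz":0,"wx":0,"wy":0,"wz":0}

```text
time_s: 22.22
ee_pos: [479.1, 75.3, 78.8]
tcp_rot: [[-0.009, 1.0, 0.008], [0.001, 0.008, -1.0], [-1.0, -0.009, -0.001]]
ft_force: [-0.4, -0.6, -3.0]
finger_gap: 29.7
```

```bash
python3 plan.py 0 484 73 45
```

```text
t 22.23 [479.1  75.3  78.8] yaw 0.5 gap 29.7
-- [484.  73.  45.] 1
{"tx":0.68, "ty":0.1, "tz":0.05, "wx":0.06, "wy":0, "wz":0.06},
```

Call:
arm_command:
  moves:
    - {"tx":0.6,"ty":0.1,"tz":0.03,"wx":0,"wy":0,"wz":0.06}
    - {"tx":0,"ty":0,"tz":0,"wx":0,"wy":0,"wz":0}
    - {"tx":0,"ty":0,"tz":0,"wx":0,"wy":0,"wz":0}

```text
time_s: 22.6
ee_pos: [484.8, 70.7, 49.3]
tcp_rot: [[0.0, 1.0, 0.003], [-0.0, 0.003, -1.0], [-1.0, 0.0, 0.0]]
ft_force: [0.4, -1.1, -2.6]
finger_gap: 30.1
```

```bash
python3 plan.py 0 484 73 30.5; python3 -c "
from h import *
f=grab('wrist','w11')"
```

```text
t 22.60 [484.8  70.7  49.3] yaw 0.2 gap 30.1
-- [484.   73.   30.5] 1
{"tx":0.38, "ty":-0.02, "tz":-0.05, "wx":0.02, "wy":0, "wz":0},
```

View pics/w11.png

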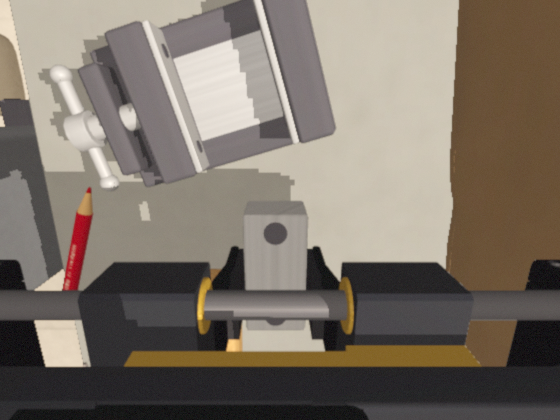

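Call:
arm_command:
  moves:
    - {"tx":0.3,"ty":0,"tz":-0.06,"wx":0,"wy":0,"wz":0}
    - {"tx":0,"ty":0,"tz":0,"wx":0,"wy":0,"wz":0}
    - {"tx":0,"ty":0,"tz":0,"wx":0,"wy":0,"wz":0}

```text
time_s: 23.02
ee_pos: [485.4, 73.5, 34.6]
tcp_rot: [[0.002, 1.0, 0.003], [-0.001, 0.003, -1.0], [-1.0, 0.002, 0.001]]
ft_force: [0.4, 0.1, -3.6]
finger_gap: 29.6
```

```bash
python3 plan.py 0 484 73 29
```

```text
t 23.02 [485.4  73.5  34.6] yaw 0.2 gap 29.6
-- [484.  73.  29.] 1
{"tx":0.11, "ty":-0.03, "tz":0.01, "wx":0.02, "wy":0, "wz":-0.01},
```

Call:
arm_command:
  moves:
    - {"tx":0.1,"ty":0,"tz":0,"wx":0,"wy":0,"wz":0}
    - {"tx":0,"ty":0,"tz":0,"wx":0,"wy":0,"wz":0}
    - {"tx":0,"ty":0,"tz":0,"wx":0,"wy":0,"wz":0}

```text
time_s: 23.4
ee_pos: [485.8, 73.6, 29.6]
tcp_rot: [[0.003, 1.0, 0.003], [-0.001, 0.003, -1.0], [-1.0, 0.003, 0.001]]
ft_force: [0.4, -0.8, -2.4]
finger_gap: 29.7
```

Call:
arm_command:
  moves:
    - {"tx":0.03,"ty":0,"tz":0,"wx":0,"wy":0,"wz":0}
    - {"tx":0,"ty":0,"tz":0,"wx":0,"wy":0,"wz":0}

```text
time_s: 23.65
ee_pos: [486.1, 73.8, 29.8]
tcp_rot: [[0.003, 1.0, 0.003], [-0.002, 0.003, -1.0], [-1.0, 0.003, 0.002]]
ft_force: [-0.7, 0.3, -2.4]
finger_gap: 29.5
```

Call:
arm_command:
  moves:
    - {"tx":0.05,"ty":0,"tz":0,"wx":0,"wy":0,"wz":0}
    - {"tx":0,"ty":0,"tz":0,"wx":0,"wy":0,"wz":0}

```text
time_s: 23.9
ee_pos: [486.7, 73.9, 29.9]
tcp_rot: [[0.003, 1.0, 0.003], [-0.004, 0.003, -1.0], [-1.0, 0.003, 0.004]]
ft_force: [0.7, -0.6, -2.4]
finger_gap: 29.7
```

Run:
```python
from h import *
np.set_printoptions(precision=1,suppress=True)
f=grab('wrist','w12'); s=arm.read_state(); print(s['ee_pos'],s['ft_force'])
for q in spotter.place_of('vice_bed',f)[:2]: print(q,onz(f,q['location'],16))
```

```text
[486.7  73.9  29.7] [-0.2 -0.7 -3. ]
{'location': [223.7, 91.9], 'conf': 0.56} [464.9 162.   16. ]
```

View pics/w12.png

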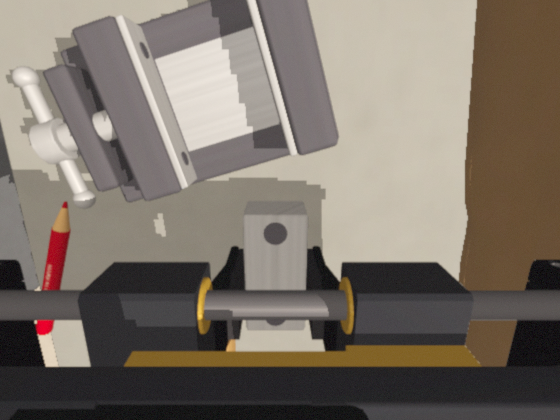

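Call:
arm_command:
  moves:
    - {"tx":0.08,"ty":-0.03,"tz":0,"wx":0,"wy":0,"wz":0}
    - {"tx":0,"ty":0,"tz":0,"wx":0,"wy":0,"wz":0}

```text
time_s: 24.25
ee_pos: [487.2, 73.9, 30.0]
tcp_rot: [[0.004, 1.0, 0.002], [-0.007, 0.002, -1.0], [-1.0, 0.004, 0.007]]
ft_force: [-0.2, -0.6, -4.0]
finger_gap: 29.3
```

Run:
```python
from h import *
np.set_printoptions(precision=1,suppress=True)
for i in range(2):
    f=grab('wrist','w13'); s=arm.read_state(); print(s['ee_pos'],s['ft_force'])
```

```text
[487.3  74.   29.8] [ 0.4  0.2 -2.3]
[487.   73.9  29.3] [-1.5 -0.5  4.5]
```

Call:
arm_command:
  moves:
    - {"tx":0,"ty":0,"tz":0,"wx":0,"wy":0,"wz":0}
    - {"tx":0,"ty":0,"tz":0,"wx":0,"wy":0,"wz":0}
    - {"tx":0,"ty":0,"tz":0,"wx":0,"wy":0,"wz":0}
  hand: 0.2

```text
time_s: 24.72
ee_pos: [486.6, 73.7, 28.4]
tcp_rot: [[0.003, 1.0, 0.002], [-0.006, 0.002, -1.0], [-1.0, 0.003, 0.006]]
ft_force: [0.5, 1.3, -0.6]
finger_gap: 49.3
```

Call:
arm_command:
  moves:
    - {"tx":-0.3,"ty":0,"tz":0,"wx":0,"wy":0,"wz":0}
    - {"tx":-1,"ty":0,"tz":0,"wx":0,"wy":0,"wz":0}
    - {"tx":-1,"ty":0,"tz":0,"wx":0,"wy":0,"wz":0}
    - {"tx":-0.3,"ty":0,"tz":0,"wx":0,"wy":0,"wz":0}
    - {"tx":0,"ty":0,"tz":0,"wx":0,"wy":0,"wz":0}
  hand: 1

```text
time_s: 25.35
ee_pos: [485.9, 75.0, 164.2]
tcp_rot: [[0.003, 1.0, 0.003], [-0.005, 0.003, -1.0], [-1.0, 0.003, 0.005]]
ft_force: [0.3, -0.1, -0.2]
finger_gap: 86.0
```

```bash
python3 - <<'E'
from h import *
np.set_printoptions(precision=1,suppress=True)
f=grab('wrist','w14'); s=arm.read_state(); print(s['ee_pos'])
for l,z in (('vice_bed',16),('block_center',13)):
  for q in spotter.place_of(l,f)[:2]: print(l,q,onz(f,q['location'],z))
E
python3 plan.py 92 485 75 150
```

```text
[485.6  75.1 163.5]
vice_bed {'location': [247.1, 102.6], 'conf': 0.75} [463.4 161.8  16. ]
block_center {'location': [277.4, 200.9], 'conf': 0.69} [489.   76.6  13. ]
t 25.50 [484.5  74.9 161.9] yaw 0.2 gap 86.7
-- [485.  75. 150.] 12
{"tx":0.02, "ty":0, "tz":0, "wx":-0.96, "wy":0, "wz":0}, {"tx":0.02, "ty":0, "tz":0, "wx":-0.96, "wy":0, "wz":0}, {"tx":0.02, "ty":0, "tz":0, "wx":-0.96, "wy":0, "wz":0}, {"tx":0.02, "ty":0, "tz":0, "wx":-0.96, "wy":0, "wz":0}, {"tx":0.02, "ty":0, "tz":0, "wx":-0.96, "wy":0, "wz":0}, {"tx":0.02, "ty":0, "tz":0, "wx":-0.96, "wy":0, "wz":0}, {"tx":0.02, "ty":0, "tz":0, "wx":-0.96, "wy":0, "wz":0}, {"tx":0.02, "ty":0, "tz":0, "wx":-0.96, "wy":0, "wz":0}, {"tx":0.02, "ty":0, "tz":0, "wx":-0.96, "wy":0, "wz":0}, {"tx":0.02, "ty":0, "tz":0, "wx":-0.96, "wy":0, "wz":0}, {"tx":0.02, "ty":0, "tz":0, "wx":-0.96, "wy":0, "wz":0}, {"tx":0.02, "ty":0, "tz":0, "wx":-0.96, "wy":0, "wz":0},
```

View pics/w14.png

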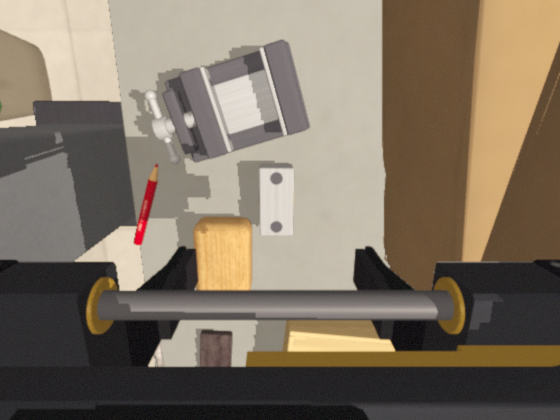

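The block stands upright with screws at (276,178) and (276,226), and the sander lies at (224,252). The vice jaw lines run (206,70)–(232,152) and (268,50)–(290,135).

Run:
```python
from h import *
np.set_printoptions(precision=1,suppress=True)
f=grab('wrist'); s=arm.read_state(); print(s['ee_pos'])
a=f['pixels'][20:180,130:330]; cv2.imwrite('pics/v1.png',cv2.convertScaleAbs(cv2.resize(a,None,fx=4,fy=3.7,interpolation=cv2.INTER_CUBIC),alpha=1.3))
a=f['pixels'][150:250,230:330]; cv2.imwrite('pics/v2.png',cv2.resize(a,None,fx=5,fy=5,interpolation=cv2.INTER_CUBIC))
np.savez('v1.npz',E=f['extrinsics'],k=[f['fx'],f['fy'],f['cx'],f['cy']])
```

```text
[484.3  75.  161.6]
```

View pics/v1.png

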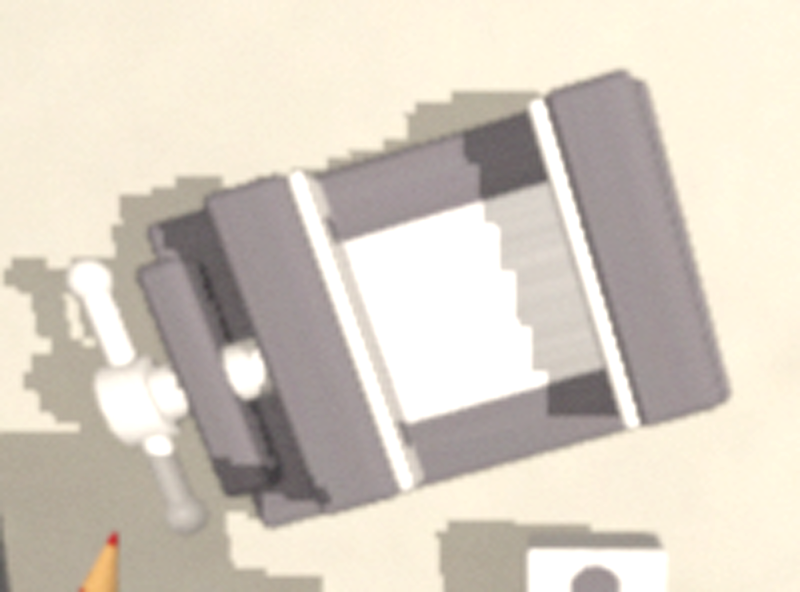

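View pics/v2.png

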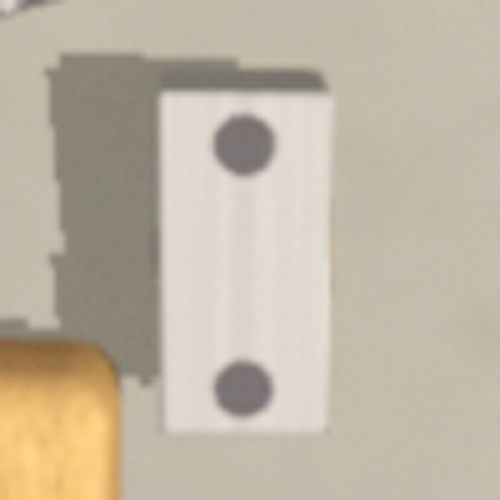

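Run:
```python
from h import *
np.set_printoptions(precision=1,suppress=True)
d=np.load('v1.npz'); k=d['k']; f=dict(extrinsics=d['E'],fx=k[0],fy=k[1],cx=k[2],cy=k[3])
V=lambda p:np.array([p[0]/4+130,p[1]/3.7+20])-.4
a=lambda p,q:np.degrees(np.arctan2(*(q-p)[::-1]))
v=[onz(f,V(p),36)[:2] for p in[(303,172),(410,485),(627,427),(532,103)]]
print(np.array(v),np.mean(v,0),[np.linalg.norm(v[i]-v[(i+1)%4]) for i in range(4)],a(v[1],v[0]),a(v[2],v[3]),a(v[1],v[2]),a(v[0],v[3]))
B=lambda p:np.array(p)/5+np.array([230,150])-.4
s=[onz(f,B(p),26)[:2] for p in[(245,145),(243,388)]];print('block',np.mean(s,0),np.linalg.norm(s[0]-s[1]),a(s[1],s[0]))
c=[onz(f,B(p),26)[:2] for p in[(160,92),(332,92),(328,432),(163,432)]];print(np.mean(c,0),[np.linalg.norm(c[i]-c[(i+1)%4]) for i in range(4)])
s=[onz(f,(x,y),34)[:2] for x,y in [(196,222),(252,222),(250,290),(196,290)]];print('sander',np.array(s))
```

```text
[[432.8 186.9]
 [450.4 124.8]
 [493.5 137.2]
 [475.3 199.5]] [463.  162.1] [np.float64(64.46311128358484), np.float64(44.80573717754544), np.float64(64.90122314485296), np.float64(44.3835014281625)] 105.86063951565073 106.23612263225154 15.98232243455606 16.547266910864124
block [487.7  78.5] 43.788674830307215 89.88749222847665
[488.   78.8] [np.float64(28.896513196938503), np.float64(61.18611876442136), np.float64(29.538840401057215), np.float64(61.20376162628691)]
sander [[417.   63.9]
 [465.1  64.1]
 [462.   -1.8]
 [412.5  -2. ]]
```

Call:
arm_command:
  moves:
    - {"tx":0,"ty":-0.4,"tz":0,"wx":-0.5,"wy":0,"wz":0}
    - {"tx":0,"ty":0,"tz":0,"wx":-1,"wy":0,"wz":0}
    - {"tx":0,"ty":0,"tz":0,"wx":-1,"wy":0,"wz":0}
    - {"tx":0,"ty":0,"tz":0,"wx":-1,"wy":0,"wz":0}
    - {"tx":0,"ty":0,"tz":0,"wx":-1,"wy":0,"wz":0}
    - {"tx":0,"ty":0,"tz":0,"wx":-1,"wy":0,"wz":0}
    - {"tx":0,"ty":0,"tz":0,"wx":-1,"wy":0,"wz":0}
    - {"tx":0,"ty":0,"tz":0,"wx":-1,"wy":0,"wz":0}
  hand: 0.68

```text
time_s: 26.55
ee_pos: [455.8, 74.7, 150.1]
tcp_rot: [[-0.025, 0.465, 0.885], [0.001, 0.885, -0.465], [-1.0, -0.011, -0.023]]
ft_force: [-0.2, 0.6, -0.1]
finger_gap: 73.1
```

Call:
arm_command:
  moves:
    - {"tx":0,"ty":0,"tz":0,"wx":-1,"wy":0,"wz":0}
    - {"tx":0,"ty":0,"tz":0,"wx":-1,"wy":0,"wz":0}
    - {"tx":0,"ty":0,"tz":0,"wx":-1,"wy":0,"wz":0}
    - {"tx":0,"ty":0,"tz":0,"wx":0,"wy":0,"wz":0}

```text
time_s: 27.05
ee_pos: [451.9, 74.7, 144.6]
tcp_rot: [[-0.036, 0.051, 0.998], [0.004, 0.999, -0.051], [-0.999, 0.002, -0.036]]
ft_force: [-0.2, 0.2, 0.4]
finger_gap: 72.9
```

```bash
python3 plan.py 90 486.6 78 75
```

```text
t 27.05 [451.9  74.7 144.6] yaw 87.1 gap 72.9
-- [486.6  78.   75. ] 2
{"tx":0.68, "ty":0.05, "tz":0.37, "wx":-0.18, "wy":-0.13, "wz":0}, {"tx":0.69, "ty":0.04, "tz":0.36, "wx":-0.18, "wy":-0.13, "wz":0},
```

Call:
arm_command:
  moves:
    - {"tx":0.4,"ty":0.05,"tz":0.37,"wx":-0.18,"wy":-0.13,"wz":0}
    - {"tx":0.4,"ty":0.04,"tz":0.36,"wx":-0.18,"wy":-0.13,"wz":0}
    - {"tx":0,"ty":0,"tz":0,"wx":0,"wy":0,"wz":0}
    - {"tx":0,"ty":0,"tz":0,"wx":0,"wy":0,"wz":0}

```text
time_s: 27.55
ee_pos: [486.3, 77.9, 100.5]
tcp_rot: [[-0.004, 0.009, 1.0], [0.004, 1.0, -0.009], [-1.0, 0.003, -0.004]]
ft_force: [-0.8, 0.9, 0.7]
finger_gap: 73.2
```

```bash
python3 -c "
from h import *
f=grab('wrist','w15')"; python3 plan.py 90 486.6 78 75
```

```text
t 27.60 [486.4  77.7 100.6] yaw 89.5 gap 73.3
-- [486.6  78.   75. ] 1
{"tx":0.51, "ty":0, "tz":0.01, "wx":-0.06, "wy":-0.03, "wz":-0.02},
```

View pics/w15.png

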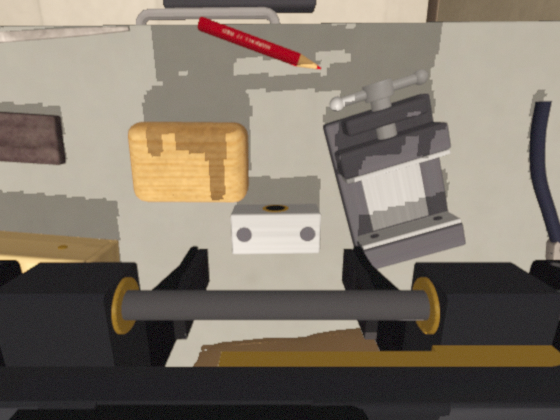

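Call:
arm_command:
  moves:
    - {"tx":0.6,"ty":0,"tz":0.01,"wx":-0.06,"wy":-0.03,"wz":0}
    - {"tx":0.4,"ty":0,"tz":0,"wx":0,"wy":0,"wz":0}
    - {"tx":0,"ty":0,"tz":0,"wx":0,"wy":0,"wz":0}
    - {"tx":0,"ty":0,"tz":0,"wx":0,"wy":0,"wz":0}

```text
time_s: 28.1
ee_pos: [488.1, 77.4, 52.2]
tcp_rot: [[0.004, 0.003, 1.0], [0.001, 1.0, -0.003], [-1.0, 0.001, 0.004]]
ft_force: [0.3, -0.8, 0.0]
finger_gap: 73.6
```

```bash
python3 -c "
from h import *
f=grab('wrist','w16')"; python3 plan.py 90 486.6 78 30
```

```text
t 28.15 [488.1  77.4  52.2] yaw 89.8 gap 73.0
-- [486.6  78.   30. ] 1
{"tx":0.44, "ty":0.01, "tz":-0.03, "wx":-0.02, "wy":0.03, "wz":0},
```

View pics/w16.png

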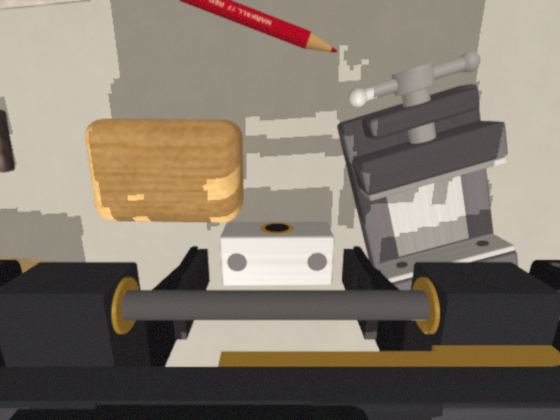

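Call:
arm_command:
  moves:
    - {"tx":0.43,"ty":0,"tz":-0.04,"wx":0,"wy":0.03,"wz":0}
    - {"tx":0,"ty":0,"tz":0,"wx":0,"wy":0,"wz":0}
    - {"tx":0,"ty":0,"tz":0,"wx":0,"wy":0,"wz":0}
    - {"tx":0,"ty":0,"tz":0,"wx":0,"wy":0,"wz":0}

```text
time_s: 28.65
ee_pos: [486.9, 77.4, 30.1]
tcp_rot: [[0.002, 0.004, 1.0], [0.001, 1.0, -0.004], [-1.0, 0.001, 0.002]]
ft_force: [-0.7, -0.4, -0.1]
finger_gap: 73.2
```

```bash
python3 plan.py 90 487 78 30
```

```text
t 28.65 [486.9  77.4  30.1] yaw 89.8 gap 73.2
-- [487.  78.  30.] 1
{"tx":0, "ty":0.01, "tz":0, "wx":-0.03, "wy":0.01, "wz":0},
```

Call:
arm_command:
  moves:
    - {"tx":0,"ty":0,"tz":0,"wx":0,"wy":0,"wz":0}
    - {"tx":0,"ty":0,"tz":0,"wx":0,"wy":0,"wz":0}
    - {"tx":0,"ty":0,"tz":0,"wx":0,"wy":0,"wz":0}
    - {"tx":0,"ty":0,"tz":0,"wx":0,"wy":0,"wz":0}
    - {"tx":0,"ty":0,"tz":0,"wx":0,"wy":0,"wz":0}
  hand: -1
  grip_force: 40

```text
time_s: 29.28
ee_pos: [487.2, 77.6, 30.5]
tcp_rot: [[0.003, 0.004, 1.0], [0.001, 1.0, -0.004], [-1.0, 0.001, 0.003]]
ft_force: [1.0, 0.7, -0.1]
finger_gap: 61.6
```

Call:
arm_command:
  moves:
    - {"tx":-0.2,"ty":0,"tz":0,"wx":0,"wy":0,"wz":0}
    - {"tx":-0.6,"ty":0,"tz":0,"wx":0,"wy":0,"wz":0}
    - {"tx":-0.7,"ty":0,"tz":0,"wx":0,"wy":0,"wz":0}
    - {"tx":0,"ty":0,"tz":0,"wx":0,"wy":0,"wz":0}

```text
time_s: 29.78
ee_pos: [485.5, 77.3, 107.6]
tcp_rot: [[-0.001, 0.003, 1.0], [0.001, 1.0, -0.003], [-1.0, 0.001, -0.001]]
ft_force: [0.6, 0.9, -3.3]
finger_gap: 61.6
```

```bash
python3 -c "
from h import *
f=grab('wrist','w17')"; python3 plan.py 106.2 462 161.7 100
```

```text
t 29.82 [484.2  76.8 106. ] yaw 89.8 gap 61.6
-- [462.  161.7 100. ] 3
{"tx":0.04, "ty":0.57, "tz":-0.15, "wx":-0.68, "wy":0, "wz":0}, {"tx":0.04, "ty":0.58, "tz":-0.1, "wx":-0.68, "wy":0, "wz":0}, {"tx":0.04, "ty":0.58, "tz":-0.04, "wx":-0.68, "wy":0, "wz":0},
```

View pics/w17.png

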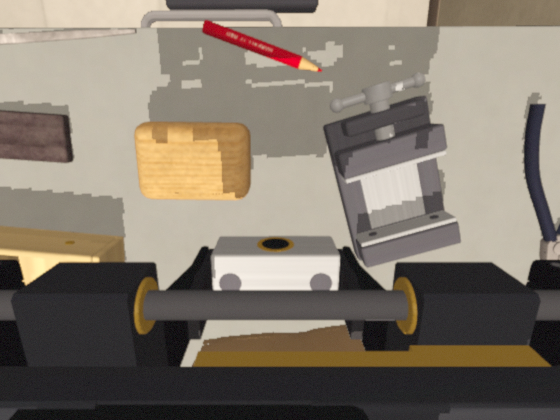

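Call:
arm_command:
  moves:
    - {"tx":0,"ty":0.57,"tz":-0.15,"wx":-0.68,"wy":0,"wz":0}
    - {"tx":0,"ty":0.58,"tz":-0.1,"wx":-0.68,"wy":0,"wz":0}
    - {"tx":0,"ty":0.58,"tz":-0.04,"wx":-0.68,"wy":0,"wz":0}
    - {"tx":0,"ty":0,"tz":0,"wx":0,"wy":0,"wz":0}
    - {"tx":0,"ty":0,"tz":0,"wx":0,"wy":0,"wz":0}

```text
time_s: 30.45
ee_pos: [455.1, 168.5, 102.0]
tcp_rot: [[-0.012, -0.3, 0.954], [0.001, 0.954, 0.3], [-1.0, 0.005, -0.011]]
ft_force: [-0.2, -0.4, -2.7]
finger_gap: 62.0
```

```bash
python3 plan.py 106.2 462 161.7 85
```

```text
t 30.45 [455.1 168.5 102. ] yaw 107.4 gap 62.0
-- [462.  161.7  85. ] 1
{"tx":0.34, "ty":-0.17, "tz":0.09, "wx":0.16, "wy":-0.08, "wz":-0.03},
```

Call:
arm_command:
  moves:
    - {"tx":0.3,"ty":-0.17,"tz":0.09,"wx":0.16,"wy":-0.08,"wz":-0.03}
    - {"tx":0,"ty":0,"tz":0,"wx":0,"wy":0,"wz":0}
    - {"tx":0,"ty":0,"tz":0,"wx":0,"wy":0,"wz":0}
    - {"tx":0,"ty":0,"tz":0,"wx":0,"wy":0,"wz":0}

```text
time_s: 30.95
ee_pos: [462.2, 159.3, 84.7]
tcp_rot: [[-0.001, -0.274, 0.962], [-0.001, 0.962, 0.274], [-1.0, -0.0, -0.001]]
ft_force: [0.3, -0.0, -3.2]
finger_gap: 61.7
```

```bash
python3 -c "
from h import *
f=grab('wrist','w18')"; python3 plan.py 106.2 462 161.7 72
```

```text
t 31.00 [462.2 159.4  84.8] yaw 105.9 gap 61.8
-- [462.  161.7  72. ] 1
{"tx":0.26, "ty":0.05, "tz":0.01, "wx":-0.03, "wy":0, "wz":0},
```

View pics/w18.png

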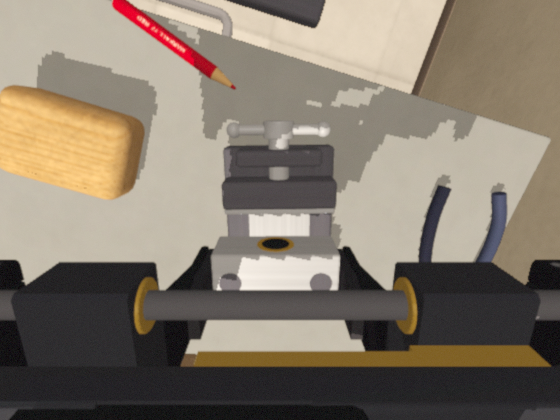

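Call:
arm_command:
  moves:
    - {"tx":0.3,"ty":0.05,"tz":0,"wx":-0.03,"wy":0,"wz":0}
    - {"tx":0,"ty":0,"tz":0,"wx":0,"wy":0,"wz":0}
    - {"tx":0,"ty":0,"tz":0,"wx":0,"wy":0,"wz":0}
    - {"tx":0,"ty":0,"tz":0,"wx":0,"wy":0,"wz":0}

```text
time_s: 31.5
ee_pos: [461.5, 162.1, 68.8]
tcp_rot: [[-0.001, -0.279, 0.96], [-0.0, 0.96, 0.279], [-1.0, -0.0, -0.001]]
ft_force: [0.6, -0.1, -2.4]
finger_gap: 61.6
```

```bash
python3 -c "
from h import *
f=grab('wrist','w19')
f=grab('side');cv2.imwrite('pics/s5.png',cv2.resize(f['pixels'][160:240,170:270],None,fx=7,fy=7,interpolation=cv2.INTER_CUBIC))"; python3 plan.py 106.2 462 161.7 60
```

```text
t 31.60 [461.7 162.1  69. ] yaw 106.2 gap 61.9
-- [462.  161.7  60. ] 1
{"tx":0.18, "ty":-0.01, "tz":0, "wx":0, "wy":0, "wz":0},
```

View pics/w19.png

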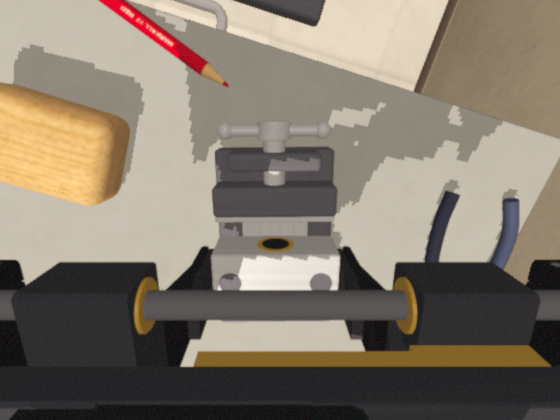

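View pics/s5.png

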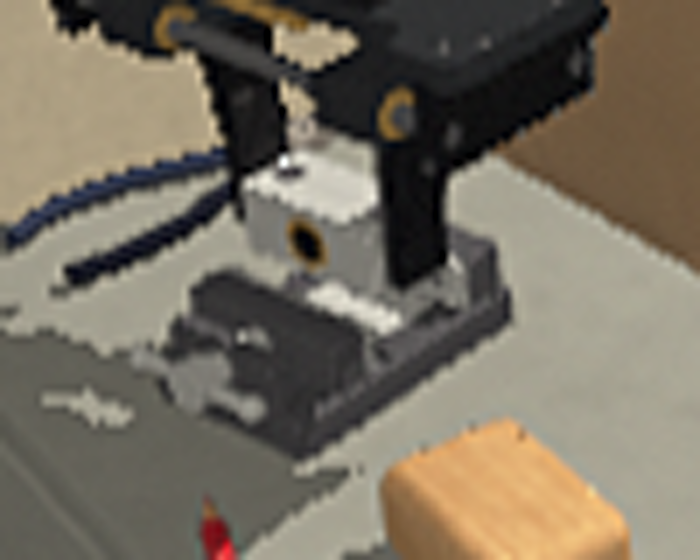

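Square and centred along the jaws (jaw mid column 275, block mid column 276). I descend.

Call:
arm_command:
  moves:
    - {"tx":0.25,"ty":0,"tz":0,"wx":0,"wy":0,"wz":0}
    - {"tx":0,"ty":0,"tz":0,"wx":0,"wy":0,"wz":0}
    - {"tx":0,"ty":0,"tz":0,"wx":0,"wy":0,"wz":0}

```text
time_s: 31.98
ee_pos: [461.7, 161.9, 55.6]
tcp_rot: [[-0.0, -0.278, 0.96], [-0.0, 0.96, 0.278], [-1.0, -0.0, -0.001]]
ft_force: [-0.9, -0.3, -3.3]
finger_gap: 61.7
```

```bash
python3 -c "
from h import *
f=grab('wrist','w20')"; python3 plan.py 106.2 462 161.7 48
```

```text
t 32.02 [461.6 161.8  55.5] yaw 106.2 gap 61.6
-- [462.  161.7  48. ] 1
{"tx":0.15, "ty":-0, "tz":0.01, "wx":0, "wy":0, "wz":0},
```

View pics/w20.png

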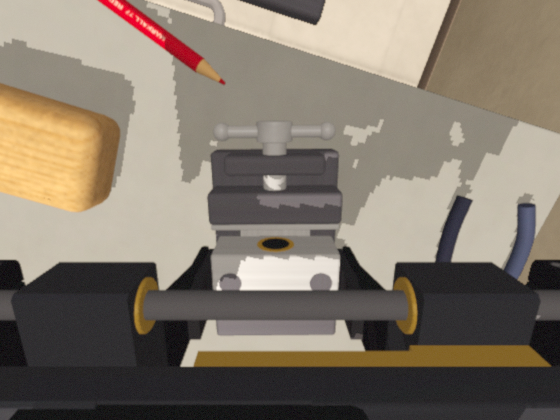

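Call:
arm_command:
  moves:
    - {"tx":0.16,"ty":0,"tz":0,"wx":0,"wy":0,"wz":0}
    - {"tx":0,"ty":0,"tz":0,"wx":0,"wy":0,"wz":0}
    - {"tx":0,"ty":0,"tz":0,"wx":0,"wy":0,"wz":0}

```text
time_s: 32.4
ee_pos: [461.8, 161.8, 47.1]
tcp_rot: [[-0.0, -0.278, 0.96], [-0.001, 0.96, 0.278], [-1.0, -0.0, -0.001]]
ft_force: [0.1, 0.4, -1.9]
finger_gap: 61.7
```

Call:
arm_command:
  moves:
    - {"tx":0.06,"ty":0,"tz":0,"wx":0,"wy":0,"wz":0}
    - {"tx":0,"ty":0,"tz":0,"wx":0,"wy":0,"wz":0}

```text
time_s: 32.65
ee_pos: [462.5, 162.2, 47.1]
tcp_rot: [[-0.0, -0.278, 0.961], [-0.003, 0.961, 0.278], [-1.0, -0.003, -0.001]]
ft_force: [0.6, 0.0, -3.0]
finger_gap: 61.9
```

Run:
```python
from h import *
np.set_printoptions(precision=1,suppress=True)
for i in range(3):
    f=grab('side'); s=arm.read_state(); print(s['ee_pos'],s['ft_force'],s['torque'])
cv2.imwrite('pics/s6.png',cv2.resize(f['pixels'][160:240,170:270],None,fx=7,fy=7,interpolation=cv2.INTER_CUBIC))
```

```text
[462.5 162.2  46.9] [ 0.2  0.2 -2.1] [ 0.2 -0.1  0. ]
[462.3 162.1  46.6] [-0.3 -0.3 -3. ] [ 0.1 -0.2  0. ]
[462.3 162.1  46.5] [-0.2 -0.4  1.1] [ 0.1 -0.1 -0. ]
```

View pics/s6.png

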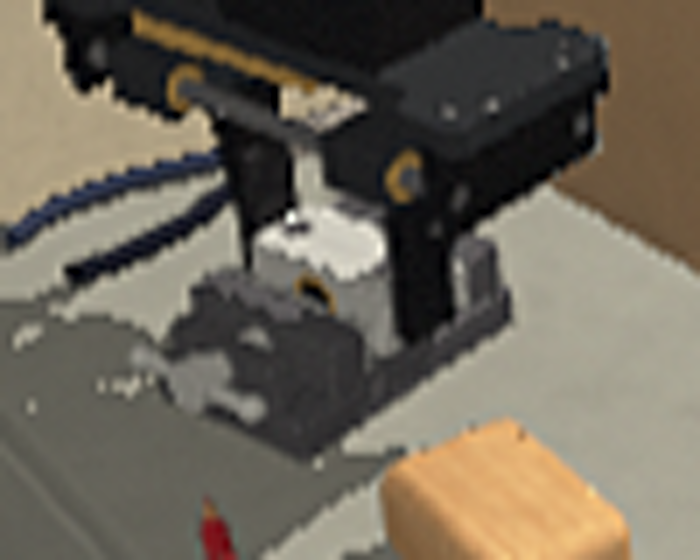

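Contact at TCP z 46.5 (expected about 46). I release and retreat straight up.

Call:
arm_command:
  moves:
    - {"tx":0,"ty":0,"tz":0,"wx":0,"wy":0,"wz":0}
    - {"tx":0,"ty":0,"tz":0,"wx":0,"wy":0,"wz":0}
    - {"tx":0,"ty":0,"tz":0,"wx":0,"wy":0,"wz":0}
    - {"tx":-0.2,"ty":0,"tz":0,"wx":0,"wy":0,"wz":0}
    - {"tx":-0.8,"ty":0,"tz":0,"wx":0,"wy":0,"wz":0}
    - {"tx":-0.8,"ty":0,"tz":0,"wx":0,"wy":0,"wz":0}
  hand: 0.75

```text
time_s: 33.55
ee_pos: [460.6, 162.1, 137.3]
tcp_rot: [[-0.006, -0.279, 0.96], [-0.002, 0.96, 0.279], [-1.0, 0.0, -0.007]]
ft_force: [-0.1, -0.5, 0.9]
finger_gap: 76.5
```

```bash
python3 - <<'E'
from h import *
f=grab('wrist','w21')
E
python3 plan.py 106.2 462 120 240
```

```text
t 33.60 [463.5 163.6 142.1] yaw 106.2 gap 76.0
-- [462. 120. 240.] 3
{"tx":-0.65, "ty":-0.28, "tz":-0.09, "wx":0, "wy":0, "wz":0}, {"tx":-0.65, "ty":-0.28, "tz":-0.09, "wx":0, "wy":0, "wz":0}, {"tx":-0.65, "ty":-0.28, "tz":-0.09, "wx":0, "wy":0, "wz":0},
```

View pics/w21.png

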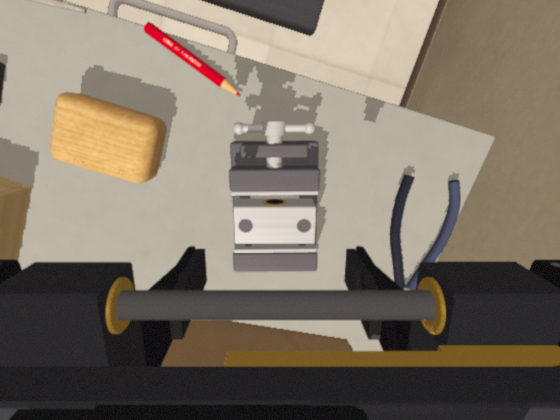

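The block sits squarely between the jaws (234–316, 197–245). I back away for a top view.

Call:
arm_command:
  moves:
    - {"tx":-0.8,"ty":0,"tz":0,"wx":0,"wy":0,"wz":0}
    - {"tx":-0.8,"ty":-0.3,"tz":0,"wx":0,"wy":0,"wz":0}
    - {"tx":-0.2,"ty":-0.8,"tz":-0.2,"wx":0,"wy":0,"wz":0}
    - {"tx":0,"ty":-0.9,"tz":-0.2,"wx":0,"wy":0,"wz":0}
    - {"tx":0,"ty":-0.9,"tz":-0.2,"wx":0,"wy":0,"wz":0}
    - {"tx":0,"ty":-0.9,"tz":-0.2,"wx":0,"wy":0,"wz":0}
    - {"tx":0,"ty":0,"tz":0,"wx":0,"wy":0,"wz":0}

```text
time_s: 34.48
ee_pos: [480.6, -33.1, 241.7]
tcp_rot: [[0.013, -0.285, 0.958], [-0.005, 0.958, 0.285], [-1.0, -0.008, 0.011]]
ft_force: [0.3, 1.1, -0.0]
finger_gap: 76.4
```

Run:
```python
from h import *
print(arm.read_state()['ee_pos'])
f=grab('top','top9');cv2.imwrite('pics/v9.png',cv2.convertScaleAbs(cv2.resize(f['pixels'][205:305,165:245],None,fx=6,fy=6,interpolation=cv2.INTER_CUBIC),alpha=1.4))
```

```text
[480.59154667 -33.14745939 241.69944205]
```

View pics/top9.png

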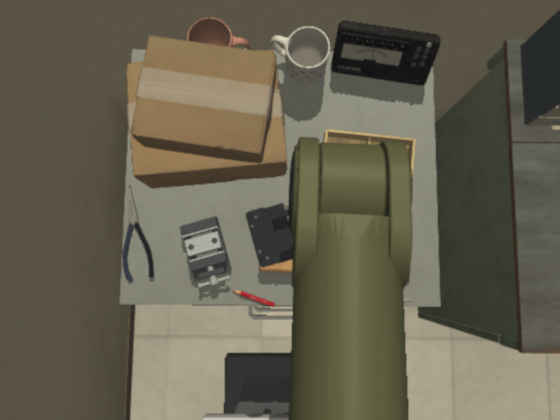

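View pics/v9.png

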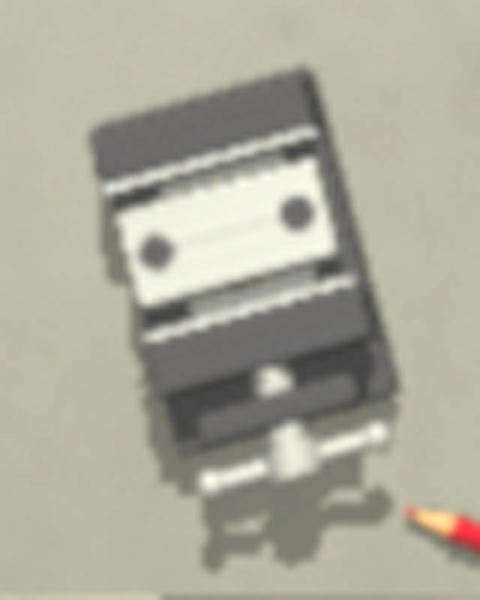

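The block lies square and centred between the jaws (screws at (157,252) and (298,213)). I check the rest from the side.

Call:
arm_command:
  moves:
    - {"tx":0,"ty":0,"tz":0,"wx":0,"wy":0,"wz":0}
    - {"tx":0,"ty":0,"tz":0,"wx":0,"wy":0,"wz":0}
    - {"tx":0,"ty":0,"tz":0,"wx":0,"wy":0,"wz":0}

```text
time_s: 34.9
ee_pos: [480.8, -26.7, 242.4]
tcp_rot: [[0.014, -0.294, 0.956], [-0.004, 0.956, 0.294], [-1.0, -0.008, 0.012]]
ft_force: [-0.0, 0.5, -0.1]
finger_gap: 75.8
```

Run:
```python
from h import *
f=grab('side');cv2.imwrite('pics/s9.png',cv2.resize(f['pixels'][150:350,160:430],None,fx=2.9,fy=2.9,interpolation=cv2.INTER_CUBIC)); print(arm.read_state()['dq'].round(3))
```

```text
[ 0.001  0.001  0.006  0.    -0.     0.     0.001]
```

View pics/s9.png

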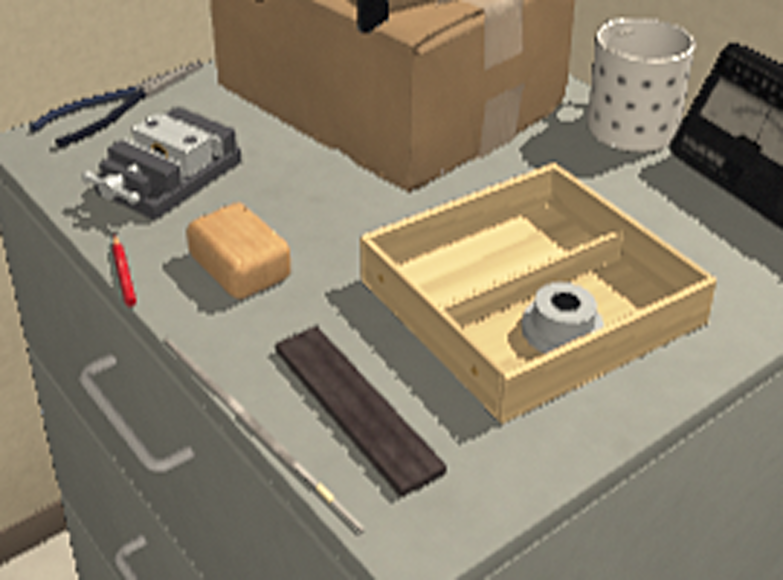

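Everything is in place: the strip and sander lie flat clear of the bin, the bush is still in the bin and the block is in the vice.

```bash
python3 -c "
from station import arm
print(arm.finish_job())"
```

```text
the job is handed in; nothing more can be done
None
```

The job is done and handed in at about 35 s, well inside the 72 s limit. I laid the sanding block and then the strip on the cabinet top. I lifted the bearing block out across its 30 mm, set it upright on the cabinet top and let go. I then took it again by its two ends, laid it in the vice and let go.

- **Vice:** the last top view shows the block square between the jaws and about midway along them, with a gap on both sides. The wrist view just after release shows the same.
- **Cabinet top and bin:** the last side view shows the strip and sanding block lying flat, roughly 50 mm clear of the bin. The round bush is still in the bin, and the gripper is clear of everything.
- **Force readings:** the wrist force showed contact late at most set-downs, so I also judged them by the height stopping. At the strip it never showed contact at all. The highest I saw was 5.5 N, far below the limits.
- **Position estimates:** the cameras disagreed by a few mm in places. The side camera put the vice bed about 13 mm off in y on the first look, so I used the top and wrist views there.

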